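# Put the soldering bench in order

## Task

Clear down the jeweller's bench: press every handpiece lying on it down into the clip rack, one to a lane (any lane, pointing either way), until the spring fingers of both its clips have snapped around it and it lies fully home between them, its middle at the middle of the lane. Seat the firebrick and the square steel block flat and square on the floors of their matching pockets in the tray, and leave the jar, the third-hand holder and the wooden-handled tool where they stand.

Things in the scene. Friction and masses are not known exactly. Their poses are not given: they have to be found in the camera images.
- rack: clip rack, fixed: dark wooden board 100 (x) by 298 (y) by 12 mm with five parallel lanes, 62 mm apart, along its x. Each clip: a dark seat between two springy steel fingers with beads near the top, tips 56 mm above the bench. Pressing a handpiece down takes about 7 N (both clips) until the fingers snap over it and it rests on both seats; only laid on the beads it sits 10 mm too high. Origin: centre of underside
- lane1 (a point): lane 1 of the rack: where a clipped handpiece's middle lies when fully home, 40 mm above the bench; x runs along the lane, y across, z up. Two clips, 32 mm either side along x, each 12 mm wide; between them 52 mm of room for the gripper's fingers, down to the bare board 28 mm below this point
- lane2 (a point): lane 2 of the rack: where a clipped handpiece's middle lies when fully home, 40 mm above the bench; x runs along the lane, y across, z up. Two clips, 32 mm either side along x, each 12 mm wide; between them 52 mm of room for the gripper's fingers, down to the bare board 28 mm below this point
- lane3 (a point): lane 3 of the rack: where a clipped handpiece's middle lies when fully home, 40 mm above the bench; x runs along the lane, y across, z up. Two clips, 32 mm either side along x, each 12 mm wide; between them 52 mm of room for the gripper's fingers, down to the bare board 28 mm below this point
- lane4 (a point): lane 4 of the rack: where a clipped handpiece's middle lies when fully home, 40 mm above the bench; x runs along the lane, y across, z up. Two clips, 32 mm either side along x, each 12 mm wide; between them 52 mm of room for the gripper's fingers, down to the bare board 28 mm below this point
- lane5 (a point): lane 5 of the rack: where a clipped handpiece's middle lies when fully home, 40 mm above the bench; x runs along the lane, y across, z up. Two clips, 32 mm either side along x, each 12 mm wide; between them 52 mm of room for the gripper's fingers, down to the bare board 28 mm below this point
- tray: block tray, fixed: an aluminium plate 115 mm (x) by 180 mm (y), 22 mm thick, with two pockets 10 mm deep (floor 12 mm above the bench), about 1.75 mm clear all round their blocks. Origin: centre of its underside
- pocket_long (a point): centre of the floor of the long pocket (83.5 mm along x by 53.5 mm along y), z up
- pocket_square (a point): centre of the floor of the square pocket (53.5 mm by 53.5 mm), z up
- hp1_mid (a point): middle, on the axis, of a handpiece (may be absent): round aluminium bar 16 mm thick, 110 mm long along x, with a dark hexagonal collar, 20 mm across flats, over the last 10 mm at each end (it does not roll); a thin steel nose (10 mm) and bit stick out 24 mm more at the +x end. 90 g. Lies with this point 10 mm above the bench. All handpieces are alike
- hp2_mid (a point): middle, on the axis, of a handpiece (may be absent): round aluminium bar 16 mm thick, 110 mm long along x, with a dark hexagonal collar, 20 mm across flats, over the last 10 mm at each end (it does not roll); a thin steel nose (10 mm) and bit stick out 24 mm more at the +x end. 90 g. Lies with this point 10 mm above the bench. All handpieces are alike
- hp3_mid (a point): middle, on the axis, of a handpiece (may be absent): round aluminium bar 16 mm thick, 110 mm long along x, with a dark hexagonal collar, 20 mm across flats, over the last 10 mm at each end (it does not roll); a thin steel nose (10 mm) and bit stick out 24 mm more at the +x end. 90 g. Lies with this point 10 mm above the bench. All handpieces are alike
- hp4_mid (a point): middle, on the axis, of a handpiece (may be absent): round aluminium bar 16 mm thick, 110 mm long along x, with a dark hexagonal collar, 20 mm across flats, over the last 10 mm at each end (it does not roll); a thin steel nose (10 mm) and bit stick out 24 mm more at the +x end. 90 g. Lies with this point 10 mm above the bench. All handpieces are alike
- hp5_mid (a point): middle, on the axis, of a handpiece (may be absent): round aluminium bar 16 mm thick, 110 mm long along x, with a dark hexagonal collar, 20 mm across flats, over the last 10 mm at each end (it does not roll); a thin steel nose (10 mm) and bit stick out 24 mm more at the +x end. 90 g. Lies with this point 10 mm above the bench. All handpieces are alike
- brick_mid (a point): piece of tan firebrick, 80 mm (x) by 50 mm (y) by 36 mm high, 150 g, lying on the bench. This point is its centre, 18 mm above its underside
- steel_mid (a point): square bare steel bench block, 50 mm by 50 mm by 28 mm high, 0.5 kg, lying on the bench. This point is its centre, 14 mm above its underside; x and y run square to its sides
- jar: glass jar with a metal cap, 64 mm thick, 75 mm high, to be left alone; origin at the centre of its underside
- thirdhand: third-hand holder: black base 70 by 60 mm with a 107 mm high rod and a crossbar 100 mm long plus a loop, to be left alone; origin at the centre of its underside
- file: thin steel hand tool with a round wooden handle, 170 mm long, to be left alone; its length runs along its x, origin under its middle

How it is judged:
At the end, for the whole second after the job is handed in: Each handpiece present lies in a lane: within 2.5 mm of home height, 3 mm across, 9 mm along, parallel within 0.06 rad. Firebrick in the long pocket, steel block in the square one: height within 2 mm, within 4 mm of its centre, flat within 0.04 and square within 0.07 rad (((z of hp1_mid in the frame of lane1 between -0.0025 and 0.0025 m and y of hp1_mid in the frame of lane1 between -0.003 and 0.003 m and x of hp1_mid in the frame of lane1 between -0.009 and 0.009 m and angle between the x axis of hp1_mid and the x axis of lane1, either way round below 0.06 rad) or (z of hp1_mid in the frame of lane2 between -0.0025 and 0.0025 m and y of hp1_mid in the frame of lane2 between -0.003 and 0.003 m and x of hp1_mid in the frame of lane2 between -0.009 and 0.009 m and angle between the x axis of hp1_mid and the x axis of lane2, either way round below 0.06 rad) or (z of hp1_mid in the frame of lane3 between -0.0025 and 0.0025 m and y of hp1_mid in the frame of lane3 between -0.003 and 0.003 m and x of hp1_mid in the frame of lane3 between -0.009 and 0.009 m and angle between the x axis of hp1_mid and the x axis of lane3, either way round below 0.06 rad) or (z of hp1_mid in the frame of lane4 between -0.0025 and 0.0025 m and y of hp1_mid in the frame of lane4 between -0.003 and 0.003 m and x of hp1_mid in the frame of lane4 between -0.009 and 0.009 m and angle between the x axis of hp1_mid and the x axis of lane4, either way round below 0.06 rad) or (z of hp1_mid in the frame of lane5 between -0.0025 and 0.0025 m and y of hp1_mid in the frame of lane5 between -0.003 and 0.003 m and x of hp1_mid in the frame of lane5 between -0.009 and 0.009 m and angle between the x axis of hp1_mid and the x axis of lane5, either way round below 0.06 rad)) and ((z of hp2_mid in the frame of lane1 between -0.0025 and 0.0025 m and y of hp2_mid in the frame of lane1 between -0.003 and 0.003 m and x of hp2_mid in the frame of lane1 between -0.009 and 0.009 m and angle between the x axis of hp2_mid and the x axis of lane1, either way round below 0.06 rad) or (z of hp2_mid in the frame of lane2 between -0.0025 and 0.0025 m and y of hp2_mid in the frame of lane2 between -0.003 and 0.003 m and x of hp2_mid in the frame of lane2 between -0.009 and 0.009 m and angle between the x axis of hp2_mid and the x axis of lane2, either way round below 0.06 rad) or (z of hp2_mid in the frame of lane3 between -0.0025 and 0.0025 m and y of hp2_mid in the frame of lane3 between -0.003 and 0.003 m and x of hp2_mid in the frame of lane3 between -0.009 and 0.009 m and angle between the x axis of hp2_mid and the x axis of lane3, either way round below 0.06 rad) or (z of hp2_mid in the frame of lane4 between -0.0025 and 0.0025 m and y of hp2_mid in the frame of lane4 between -0.003 and 0.003 m and x of hp2_mid in the frame of lane4 between -0.009 and 0.009 m and angle between the x axis of hp2_mid and the x axis of lane4, either way round below 0.06 rad) or (z of hp2_mid in the frame of lane5 between -0.0025 and 0.0025 m and y of hp2_mid in the frame of lane5 between -0.003 and 0.003 m and x of hp2_mid in the frame of lane5 between -0.009 and 0.009 m and angle between the x axis of hp2_mid and the x axis of lane5, either way round below 0.06 rad)) and ((z of hp3_mid in the frame of lane1 between -0.0025 and 0.0025 m and y of hp3_mid in the frame of lane1 between -0.003 and 0.003 m and x of hp3_mid in the frame of lane1 between -0.009 and 0.009 m and angle between the x axis of hp3_mid and the x axis of lane1, either way round below 0.06 rad) or (z of hp3_mid in the frame of lane2 between -0.0025 and 0.0025 m and y of hp3_mid in the frame of lane2 between -0.003 and 0.003 m and x of hp3_mid in the frame of lane2 between -0.009 and 0.009 m and angle between the x axis of hp3_mid and the x axis of lane2, either way round below 0.06 rad) or (z of hp3_mid in the frame of lane3 between -0.0025 and 0.0025 m and y of hp3_mid in the frame of lane3 between -0.003 and 0.003 m and x of hp3_mid in the frame of lane3 between -0.009 and 0.009 m and angle between the x axis of hp3_mid and the x axis of lane3, either way round below 0.06 rad) or (z of hp3_mid in the frame of lane4 between -0.0025 and 0.0025 m and y of hp3_mid in the frame of lane4 between -0.003 and 0.003 m and x of hp3_mid in the frame of lane4 between -0.009 and 0.009 m and angle between the x axis of hp3_mid and the x axis of lane4, either way round below 0.06 rad) or (z of hp3_mid in the frame of lane5 between -0.0025 and 0.0025 m and y of hp3_mid in the frame of lane5 between -0.003 and 0.003 m and x of hp3_mid in the frame of lane5 between -0.009 and 0.009 m and angle between the x axis of hp3_mid and the x axis of lane5, either way round below 0.06 rad)) and ((z of hp4_mid in the frame of lane1 between -0.0025 and 0.0025 m and y of hp4_mid in the frame of lane1 between -0.003 and 0.003 m and x of hp4_mid in the frame of lane1 between -0.009 and 0.009 m and angle between the x axis of hp4_mid and the x axis of lane1, either way round below 0.06 rad) or (z of hp4_mid in the frame of lane2 between -0.0025 and 0.0025 m and y of hp4_mid in the frame of lane2 between -0.003 and 0.003 m and x of hp4_mid in the frame of lane2 between -0.009 and 0.009 m and angle between the x axis of hp4_mid and the x axis of lane2, either way round below 0.06 rad) or (z of hp4_mid in the frame of lane3 between -0.0025 and 0.0025 m and y of hp4_mid in the frame of lane3 between -0.003 and 0.003 m and x of hp4_mid in the frame of lane3 between -0.009 and 0.009 m and angle between the x axis of hp4_mid and the x axis of lane3, either way round below 0.06 rad) or (z of hp4_mid in the frame of lane4 between -0.0025 and 0.0025 m and y of hp4_mid in the frame of lane4 between -0.003 and 0.003 m and x of hp4_mid in the frame of lane4 between -0.009 and 0.009 m and angle between the x axis of hp4_mid and the x axis of lane4, either way round below 0.06 rad) or (z of hp4_mid in the frame of lane5 between -0.0025 and 0.0025 m and y of hp4_mid in the frame of lane5 between -0.003 and 0.003 m and x of hp4_mid in the frame of lane5 between -0.009 and 0.009 m and angle between the x axis of hp4_mid and the x axis of lane5, either way round below 0.06 rad)) and ((z of hp5_mid in the frame of lane1 between -0.0025 and 0.0025 m and y of hp5_mid in the frame of lane1 between -0.003 and 0.003 m and x of hp5_mid in the frame of lane1 between -0.009 and 0.009 m and angle between the x axis of hp5_mid and the x axis of lane1, either way round below 0.06 rad) or (z of hp5_mid in the frame of lane2 between -0.0025 and 0.0025 m and y of hp5_mid in the frame of lane2 between -0.003 and 0.003 m and x of hp5_mid in the frame of lane2 between -0.009 and 0.009 m and angle between the x axis of hp5_mid and the x axis of lane2, either way round below 0.06 rad) or (z of hp5_mid in the frame of lane3 between -0.0025 and 0.0025 m and y of hp5_mid in the frame of lane3 between -0.003 and 0.003 m and x of hp5_mid in the frame of lane3 between -0.009 and 0.009 m and angle between the x axis of hp5_mid and the x axis of lane3, either way round below 0.06 rad) or (z of hp5_mid in the frame of lane4 between -0.0025 and 0.0025 m and y of hp5_mid in the frame of lane4 between -0.003 and 0.003 m and x of hp5_mid in the frame of lane4 between -0.009 and 0.009 m and angle between the x axis of hp5_mid and the x axis of lane4, either way round below 0.06 rad) or (z of hp5_mid in the frame of lane5 between -0.0025 and 0.0025 m and y of hp5_mid in the frame of lane5 between -0.003 and 0.003 m and x of hp5_mid in the frame of lane5 between -0.009 and 0.009 m and angle between the x axis of hp5_mid and the x axis of lane5, either way round below 0.06 rad)) and z of brick_mid in the frame of pocket_long between 0.016 and 0.02 m and horizontal distance between brick_mid and pocket_long below 0.004 m and angle between the z axis of brick_mid and the z axis of pocket_long, either way round below 0.04 rad and angle between the x axis of brick_mid and the x axis of pocket_long, either way round below 0.07 rad and z of steel_mid in the frame of pocket_square between 0.012 and 0.016 m and horizontal distance between steel_mid and pocket_square below 0.004 m and angle between the z axis of steel_mid and the z axis of pocket_square, either way round below 0.04 rad and (angle between the x axis of steel_mid and the x axis of pocket_square, either way round below 0.07 rad or angle between the x axis of steel_mid and the y axis of pocket_square, either way round below 0.07 rad)); the robot touches nothing.
It fails at once if the glass jar is pushed more than 3 cm from its place (distance of jar from where it was at the start of the episode above 0.03 m).
It fails at once if the third-hand holder is pushed more than 3 cm from its place (distance of thirdhand from where it was at the start of the episode above 0.03 m).
It fails at once if the wooden-handled tool is pushed more than 3 cm from its place (distance of file from where it was at the start of the episode above 0.03 m).
Of hp1, hp2, hp3, hp4, hp5 only 3 to 5 are there at a start; the rules pass over those that are not, and their reading is None.
At some moment in a run one of hp1, hp2, hp3, hp4, hp5, brick, steelblock may be knocked a few centimetres aside while the robot is not near it.
Once in a run the grip may slacken for a moment while it holds something.
It also fails if it takes over 210 s, if anything falls off the work surface, if the arm or the gripper's body presses on something with over 40 N, if the wrist force passes 120 N, or if a joint passes its speed limit or range.

## Robot

A 6-joint arm with a two-finger parallel gripper is mounted at the origin on the work surface. World frame = base frame: x ahead of the robot, y to its left, z up, the work surface at z = 0. Lengths are in m, angles in rad, forces in N, time in s.
With the tool pointing down it reaches from about 0.35 to 1 m from the base axis. Payload 7.1 kg.
Tool frame: the origin (TCP) lies between the finger pads; the fingertips stand 8 mm ahead of it and the grasp point (between the pads) lies 11 mm behind it; x points along the fingers, z is the direction in which the jaws open and shut, and the axes are right-handed (so a half turn about x gives the same grasp; the last joint's range is limited). The gripper opens to 85 mm and grips with 20 to 120 N. Pads are 22 mm wide; open, the fingers measure 114 mm over their backs; the gripper's body (76 mm by 85 mm) begins 54 mm behind the grasp point. The pads swing forward as they close: fully open they stand 13 mm farther back than shut.
Start: joints at [1.101, 0.423, 1.63, -0, 1.089, -0.019], TCP at [0.272, 0.563, 0.239] pointing down, gripper open.
Joint ranges: [-3, 3], [-0.9, 2.11], [0.09, 2.58], [-1.31, 4.45], [0.11, 2.69], [-2.54, 2.54]. Speed limits (rad/s): [2.39, 2.39, 3.01, 3.14, 3.14, 3.14].

## Interface

Orientations are given as a unit quaternion [w, x, y, z].
In Python, from rig import * gives the robot as it stands.
- The arm moves only by the tool step_arm, never from a script. Its argument "moves" is a list that holds one entry, the list of rows, each a list of 6 numbers: the shift along the tool's x, y, z in cm, then the turn, a rotation vector about the tool's x, y, z in degrees. In form: [[[dx, dy, dz, rx, ry, rz], ...]]. A call has 1 to 12 rows; each row shifts and turns the commanded pose from where the row before left it, along the tool's axes as they then stand; what a row does not reach is not made up. A row lasts 1/10 s, in which the tool goes at most 50 mm and 8.59 degrees, less where a joint would pass 70% of its speed; a pose out of reach is approached as far as the arm can. A call with a gripper value outside its range is refused whole. "hand" is the finger opening in cm, from 0 to 8.54, set as the call begins (left out, the last holds). The fingers move at their own pace and stop on an object; the grip force is fixed at half the most. Time passes only in rows, so rows that do not move let the fingers close. It gives the time, the measured TCP pose, the force and the opening at its end, in the units of the state.
- observe(): the state, without advancing time (a new reading comes with each control period).
- read_camera(name): name is "scene" or "top" or "wrist"; returns (picture, depth): 400x640x3 uint8, blue, green, red; 400x640 float32, m along the optical axis (not along the pixel's ray), 0 where there is no reading.
- camera_params(name): a dict with "K" (3x3 intrinsics, pixels), "R" (3x3) and "t" (3): a world point X has camera coordinates R X + t. Camera axes: x right, y down, z forward; pixel columns grow to the right and rows downward; lengths in m; the calibration is good to about 2 mm. A picture is of the moment at which its call begins: read the wrist's pose just before it. camera_params takes no time and is no camera call; for the wrist camera it gives the pose at the moment of the call.
- job_done(): hands the job in, once; it reports no verdict.
The state is a dict: "clock": time; "joint_positions": joint angles; "qvel": joint speeds; "joint_torque": joint torques, N m; "tool_pos": TCP position; "orientation": TCP orientation; "contact_force": force on the tool from outside, world axes, zero at the start; "ft_torque": the same for the moment, N m; "gripper_width": opening from 0.0 (shut) to 1.0 (fully open).
Only numpy, scipy, OpenCV 4.12 (cv2) and the standard library are available. Lean on these libraries where they do the work, as an engineer would, in place of code of your own. Each camera call takes 0.05 s, during which the arm holds its last target. There are 200 camera calls.

## Working session

There is one attempt and no reset: what is moved stays moved. The work goes in short steps, Python scripts to look and compute and a tool call to move; the robot and the scene stay as the last step left them, time stands still between calls to the robot, and variables do not carry over. Pictures are saved under pics/ and viewed, about 12 in all and at most 16, crops included, and the job is handed in when it is done.

Besides the shell and the picture viewer there is one more tool, called after "Emit:" as name(argument=value, ...), one argument or row to a line, values as JSON. step_arm: Moves the arm, as the interface text tells. Its arguments: {"type":"object","properties":{"moves":{"type":"array","items":{"type":"array","items":{"type":"array","items":{"type":"number"}}}},"hand":{"type":"number"}},"required":["moves"]}

```bash
mkdir -p pics; ls; python3 - <<'E'
from rig import *
import cv2, numpy as np
for n in ("top","scene"):
    p,d=read_camera(n); cv2.imwrite(f"pics/{n}0.png",p); np.save(f"pics/{n}0.npy",d); c=camera_params(n); print(n,c)
print(observe())
E
```

```text
pics
top {'K': array([[363.52174436,   0.        , 320.31252816],
       [  0.        , 363.52174436, 204.48649472],
       [  0.        ,   0.        ,   1.        ]]), 'R': array([[-0.02152554, -0.99973976, -0.0075537 ],
       [-0.99241184,  0.02228141, -0.12092259],
       [ 0.12105943,  0.00489346, -0.9926332 ]]), 't': array([0.01729075, 0.59540274, 0.98668235])}
scene {'K': array([[466.57139362,   0.        , 322.71250531],
       [  0.        , 466.57139362, 209.5913038 ],
       [  0.        ,   0.        ,   1.        ]]), 'R': array([[ 0.85512144,  0.51834856,  0.00906015],
       [ 0.3452713 , -0.55638487, -0.75579336],
       [-0.38672347,  0.64942332, -0.65474751]]), 't': array([-0.5158217 , -0.16022839,  1.62962395])}
{'clock': 0.1, 'joint_positions': array([ 1.10097587e+00,  4.23768086e-01,  1.63062326e+00, -3.06846254e-06,
        1.08861722e+00, -1.89884287e-02]), 'qvel': array([ 8.15646627e-04,  4.64929625e-04, -1.66246892e-03,  3.51134478e-04,
        6.21503735e-04, -7.38429957e-05]), 'joint_torque': array([ 8.22564507e-04, -5.58421934e+01, -2.82448089e+01, -1.29485643e-04,
        2.95823578e-03,  1.32047188e-05]), 'tool_pos': array([0.27206875, 0.56212605, 0.23861733]), 'orientation': array([ 0.5986775 , -0.37585363,  0.59953474,  0.37533638]), 'contact_force': array([-0.40734358, -0.2307571 ,  0.08226953]), 'ft_torque': array([-0.0568969 , -0.01331912, -0.03424331]), 'gripper_width': 1.0032107089242965}
```

View pics/top0.png

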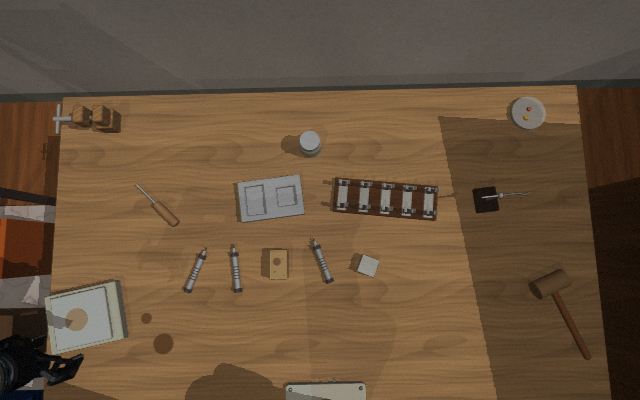

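View pics/scene0.png

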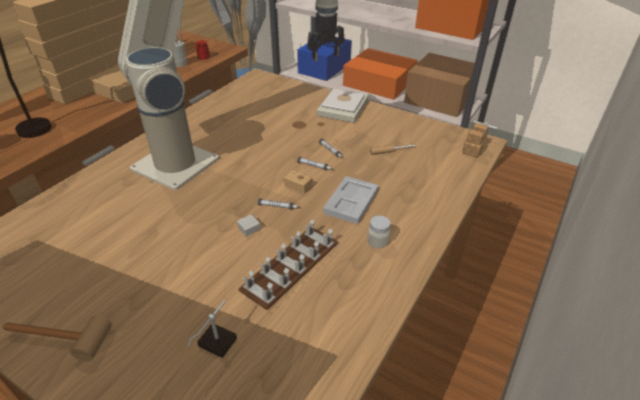

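Top view: three handpieces near (195,270), (236,269) and (321,261). The brick is at (278,264), steel block at (368,265), tray at (270,198) and rack at (386,198). Jar is at (310,143), file at (158,207) and third hand at (487,198). Next I'll get coarse world positions and build an ortho-rectifier.

```bash
cat > h.py <<'E'
from rig import *
import cv2, numpy as np
from scipy.spatial.transform import Rotation as Ro
def px2w(c,uv,z):
    uv=np.atleast_2d(uv).astype(float); K,R,t=c["K"],c["R"],c["t"]
    r=np.c_[uv,np.ones(len(uv))]@np.linalg.inv(K).T@R; o=-R.T@t
    return o+r*((z-o[2])/r[:,2])[:,None]
def w2px(c,X):
    q=(np.atleast_2d(X)@c["R"].T+c["t"])@c["K"].T; return q[:,:2]/q[:,2:]
def ortho(img,c,z,x0,x1,y0,y1,res=0.0005):
    """image rectified on plane z: col grows with -y from y1, row grows with -x from x1"""
    w,h=int((y1-y0)/res),int((x1-x0)/res)
    C,Rr=np.meshgrid(np.arange(w),np.arange(h))
    X=np.stack([x1-Rr*res,y1-C*res,np.full(C.shape,z)],-1).reshape(-1,3)
    p=w2px(c,X).astype(np.float32).reshape(h,w,2)
    return cv2.remap(img,p[...,0],p[...,1],cv2.INTER_LINEAR)
def cloud(d,c):
    v,u=np.indices(d.shape); P=np.stack([(u-c["K"][0,2])/c["K"][0,0]*d,(v-c["K"][1,2])/c["K"][1,1]*d,d],-1)
    return (P-c["t"])@c["R"]
def pose():
    s=observe(); w,x,y,z=s["orientation"]; return s["tool_pos"],Ro.from_quat([x,y,z,w]),s
def togo(p,yaw,pitchdown=True):
    """shift (cm, tool axes) and turn (deg rotvec) to reach TCP p, tool x down, jaw axis z at angle yaw (mod 180) from world x"""
    tp,R,s=pose(); best=None
    for k in (0,np.pi):
        z=np.array([np.cos(yaw+k),np.sin(yaw+k),0]); x=np.array([0,0,-1.]); T=Ro.from_matrix(np.c_[x,np.cross(z,x),z])
        rv=np.degrees((R.inv()*T).as_rotvec())
        if best is None or np.linalg.norm(rv)<np.linalg.norm(best): best=rv
    return np.round(R.inv().apply(np.array(p)-tp)*100,2),np.round(best,2)
E
python3 - <<'E'
from h import *
c=camera_params("top"); d=np.load("pics/top0.npy"); P=cloud(d,c)
print("bench z",np.median(P[230:300,160:400,2]))
names={"hpA":(195,270),"hpB":(236,269),"hpC":(321,261),"brick":(278,264),"steel":(368,265),"tray":(270,198),"rack":(386,198),"jar":(310,143),"file":(158,207),"th":(487,198)}
for n,(u,v) in names.items():
    w=P[v-35:v+36,u-55:u+56] if n in("rack","tray") else P[v-26:v+27,u-20:u+21]
    m=(w[...,2]>0.006)&(d[v-35:v+36,u-55:u+56]>0 if n in("rack","tray") else d[v-26:v+27,u-20:u+21]>0)
    q=w[m]; 
    if len(q)<5: continue
    (cx,cy),wh,a=cv2.minAreaRect((q[:,:2]*1000).astype(np.float32)); print(n,len(q),round(cx),round(cy),np.round(wh),round(a,1),"z",q[:,2].max().round(3))
    p=q[:,:2]-q[:,:2].mean(0); e=np.linalg.svd(p,full_matrices=False)[2][0]; print("   mean",q[:,:2].mean(0).round(3),"axis",np.degrees(np.arctan2(e[1],e[0])).round(1))
tp,R,s=pose();print(R.as_matrix().round(3))
cw=camera_params("wrist"); print("cam in tool",R.inv().apply(-cw["R"].T@cw["t"]-tp).round(3), (cw["R"]@R.as_matrix()).round(3), cw["K"][0,0])
E
```

```text
bench z 0.0002139818129042117
hpA 283 426 367 [ 44. 134.] 64.0 z 0.024
   mean [0.416 0.36 ] axis 157.1
hpB 272 427 244 [ 51. 136.] 80.7 z 0.022
   mean [0.417 0.246] axis -173.9
hpC 264 435 2 [ 75. 125.] 79.7 z 0.023
   mean [0.434 0.002] axis -159.8
brick 539 433 123 [48. 77.] 89.4 z 0.041
   mean [0.433 0.122] axis -179.1
steel 339 446 -134 [ 50. 100.] 67.5 z 0.034
   mean [ 0.424 -0.124] axis -65.5
tray 2536 611 177 [255. 175.] 87.1 z 0.028
   mean [0.619 0.147] axis 96.0
rack 3549 641 -186 [298. 157.] 83.6 z 0.057
   mean [ 0.611 -0.183] axis -96.4
jar 480 768 30 [58. 59.] 44.8 z 0.08
   mean [0.764 0.03 ] axis -169.3
file 331 614 464 [158.  69.] 30.0 z 0.029
   mean [0.59  0.454] axis -134.1
th 600 625 -477 [ 85. 132.] 68.3 z 0.11
   mean [ 0.601 -0.466] axis -178.6
[[-0.001 -0.9    0.436]
 [-0.001  0.436  0.9  ]
 [-1.     0.    -0.001]]
cam in tool [-0.134  0.081  0.001] [[ 0.    -0.001  1.   ]
 [-0.312 -0.95  -0.001]
 [ 0.95  -0.312 -0.001]] 341.0011302372211
```

```bash
python3 - <<'E'
from h import *
print(togo([0.47,0.15,0.25],np.radians(90)))
E
```

```text
(array([ -1.1 , -35.77, -28.47]), array([-2.583e+01, -8.000e-02, -2.000e-02]))
```

Emit:
step_arm(
  moves=[
    [[-0.1,-3.25,-2.59,0,0,0],[-0.1,-3.25,-2.59,0,0,0],[-0.1,-3.25,-2.59,0,0,0],[-0.1,-3.25,-2.59,0,0,0],[-0.1,-3.25,-2.59,0,0,0],[-0.1,-3.25,-2.59,0,0,0],[-0.1,-3.25,-2.59,0,0,0],[-0.1,-3.25,-2.59,0,0,0],[-0.1,-3.25,-2.59,0,0,0],[-0.1,-3.25,-2.59,0,0,0],[-0.1,-3.25,-2.59,0,0,0],[0,0,0,-4,0,0]],
  ],
)

```text
clock: 1.3
tool_pos: [0.4715, 0.1467, 0.2503]
orientation: [0.586, -0.396, 0.586, 0.395]
contact_force: [-0.2, 1.0, -1.5]
gripper_width: 0.998
```

Emit:
step_arm(
  moves=[
    [[0,0,0,-7.3,0,0],[0,0,0,-7.3,0,0],[0,0,0,-7.2,0,0],[0,0,0,0,0,0],[0,0,0,0,0,0],[0,0,0,0,0,0]],
  ],
)

```text
clock: 1.9
tool_pos: [0.4698, 0.1504, 0.2502]
orientation: [0.501, -0.499, 0.501, 0.499]
contact_force: [0.4, -0.4, -0.0]
gripper_width: 1.001
```

```bash
python3 - <<'E'
from h import *
tp,R,s=pose(); c=camera_params("wrist"); p,d=read_camera("wrist")
print(tp,R.as_matrix().round(3),s["joint_positions"].round(2))
import pickle; pickle.dump((c,p,d),open("pics/w1.pkl","wb"))
cv2.imwrite("pics/w1.png",p); print(d[200,320])
E
```

```text
[0.46982079 0.15037366 0.25021576] [[-0.    -1.     0.003]
 [-0.     0.003  1.   ]
 [-1.     0.    -0.   ]] [ 0.29  0.22  1.91 -0.    1.02 -1.28]
0.404946
```

View pics/w1.png

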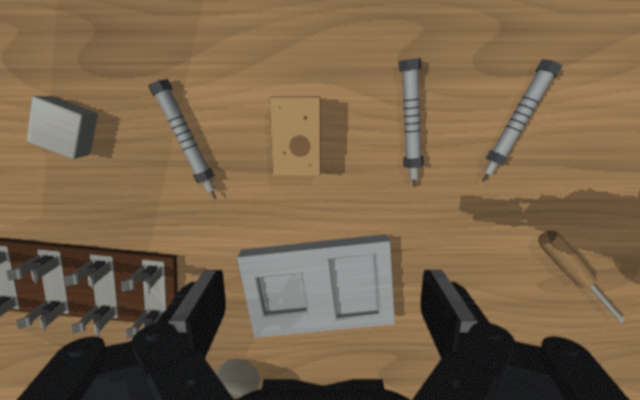

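The wrist view shows three handpieces at (183,140), (412,120) and (520,120), each with its nose pointing down in the image (+x). It also shows the brick at (296,135), the steel block at (60,127) and the tray at (317,285), with the rack at lower left. Next I'll fit poses from depth.

```bash
cat >> h.py <<'E'
def fit(c,d,box,zlo,zhi,tail=0,show=True):
    """rect fit of cloud points with zlo<z<zhi in pixel box u0,u1,v0,v1; tail=nose -> middle shifted 12 mm back from +x end"""
    u0,u1,v0,v1=box; P=cloud(d,c)[v0:v1,u0:u1]; m=(d[v0:v1,u0:u1]>0)&(P[...,2]>zlo)&(P[...,2]<zhi)
    m=m.astype(np.uint8); n,l,st,_=cv2.connectedComponentsWithStats(m); m=l==1+np.argmax(st[1:,4])
    q=P[m]; r=cv2.minAreaRect((q[:,:2]*1000).astype(np.float32)); b=cv2.boxPoints(r)
    e=[b[1]-b[0],b[2]-b[1]]; L=max(e,key=np.linalg.norm); 
    if L[0]<0: L=-L
    return np.array(r[0])/1000,np.array(sorted(r[1])),np.degrees(np.arctan2(L[1],L[0])),q
E
python3 - <<'E'
from h import *
import pickle; c,p,d=pickle.load(open("pics/w1.pkl","rb"))
P=cloud(d,c); print("bench",np.median(P[190:220,240:400,2]))
for n,b,lo,hi in [("hpC",(140,225,70,205),.005,.03),("hpB",(390,435,50,190),.005,.03),("hpA",(470,570,50,190),.005,.03),("brick",(255,330,85,190),.033,.04),("steel",(15,110,85,170),.025,.032),("tray",(230,405,225,340),.019,.025),("longfl",(325,385,250,325),.008,.016),("sqfl",(250,312,262,320),.008,.016)]:
    try:
        ce,s,a,q=fit(c,d,b,lo,hi); print(n,ce.round(4),s.round(1),a.round(2),len(q),"z",np.median(q[:,2]).round(4))
        if n[0]=="h":
            # body axis: line through points near top
            t=q[q[:,2]>.013][:,:2]; e=np.linalg.svd(t-t.mean(0),full_matrices=False)[2][0]; e*=np.sign(e[0]); s_=(q[:,:2]-t.mean(0))@e
            print("  axis",np.degrees(np.arctan2(e[1],e[0])).round(2),"back end",(t.mean(0)+e*s_.min()).round(4),"mid",(t.mean(0)+e*(s_.min()+.055)).round(4),"mid from tip",(t.mean(0)+e*(s_.max()-.079)).round(4))
    except Exception as ex: print(n,ex)
E
```

```text
bench -0.0013790774561753356
hpC [0.4404 0.0041] [ 22.4 133.4] 20.13 1938 z 0.0153
  axis 20.1 back end [ 0.3774 -0.018 ] mid [0.4291 0.0008] mid from tip [0.4285 0.0006]
hpB [0.4234 0.2466] [ 22.7 133.4] 7.08 1938 z 0.0156
  axis 6.63 back end [0.3572 0.2385] mid [0.4118 0.2448] mid from tip [0.4113 0.2448]
hpA [0.4222 0.3567] [ 21.  134.2] -22.73 2129 z 0.0154
  axis -22.73 back end [0.3602 0.3823] mid [0.4109 0.361 ] mid from tip [0.4111 0.3609]
brick [0.4318 0.1236] [49.8 79.4] -0.59 3808 z 0.0347
steel [ 0.4223 -0.1251] [50.3 50.7] 67.73 2332 z 0.0266
tray [0.6198 0.1448] [116.7 180.3] -83.49 7529 z 0.0204
longfl [0.6176 0.1899] [53.8 81.3] 6.2 2533 z 0.0106
sqfl [0.6258 0.0996] [53.1 53.8] 6.14 1565 z 0.0105
```

Emit:
step_arm(
  moves=[
    [[0,0.3,-3.3,0,0,0],[0,0.3,-3.3,0,0,0],[0,0.3,-3.3,0,0,0],[0,0.3,-3.3,0,0,0],[0,0.3,-3.3,0,0,0],[0,0.3,-3.3,0,0,0],[0,0.3,-3.3,0,0,0],[0,0.3,-3.3,0,0,0],[0,0.3,-3.3,0,0,0],[0,0.3,-3.3,0,0,0],[0,0,0,0,0,0],[0,0,0,0,0,0]],
  ],
)

```text
clock: 3.15
tool_pos: [0.4395, -0.18, 0.2502]
orientation: [0.501, -0.499, 0.501, 0.499]
contact_force: [-0.3, 0.0, 0.8]
gripper_width: 1.002
```

```bash
python3 - <<'E'
from h import *
tp,R,s=pose(); c=camera_params("wrist"); p,d=read_camera("wrist")
print(tp,s["joint_positions"].round(2))
import pickle; pickle.dump((c,p,d),open("pics/w2.pkl","wb"))
cv2.imwrite("pics/w2.png",p)
P=cloud(d,c); m=(P[...,2]>.009)&(P[...,2]<.014)&(d>0)&(P[...,0]>.5)&(P[...,0]<.75)&(P[...,1]<0.0)
q=P[m][:,:2]*1000; r=cv2.minAreaRect(q.astype(np.float32)); print("board",r,len(q))
m=(P[...,2]>.047)&(P[...,2]<.062)&(d>0)&(P[...,0]>.5)&(P[...,0]<.75)&(P[...,1]<0.0)
n,l,st,ce=cv2.connectedComponentsWithStats(m.astype(np.uint8))
for i in range(1,n):
    if st[i,4]>8: print(ce[i].round(),st[i,4],np.mean(P[l==i],0).round(4))
E
```

```text
[ 0.4395363  -0.17995744  0.25021369] [-0.41  0.19  1.94  0.    1.01 -1.98]
board ((601.3734130859375, -270.310302734375), (469.12554931640625, 101.00386810302734), 83.6596450805664) 11294
[225. 290.] 10 [ 0.567  -0.2887  0.0518]
[257. 292.] 80 [ 0.571  -0.254   0.0501]
[277. 294.] 72 [ 0.5738 -0.2312  0.0501]
[311. 297.] 71 [ 0.578  -0.1925  0.0502]
[332. 299.] 80 [ 0.5808 -0.1696  0.05  ]
[366. 302.] 66 [ 0.5846 -0.131   0.0502]
[386. 304.] 84 [ 0.5876 -0.1081  0.0501]
[418. 308.] 34 [ 0.5928 -0.0715  0.0516]
[ 68. 317.] 87 [ 0.5997 -0.4698  0.0546]
[221. 336.] 60 [ 0.6302 -0.2991  0.0504]
[254. 338.] 69 [ 0.6344 -0.2613  0.05  ]
[274. 340.] 62 [ 0.6368 -0.2381  0.05  ]
[306. 343.] 66 [ 0.6413 -0.1997  0.05  ]
[326. 345.] 65 [ 0.6443 -0.1765  0.0501]
[357. 348.] 57 [ 0.6483 -0.1385  0.0502]
[377. 349.] 73 [ 0.6511 -0.1152  0.0499]
[409. 352.] 51 [ 0.6554 -0.0768  0.0502]
[428. 354.] 75 [ 0.6585 -0.0537  0.05  ]
```

View pics/w2.png

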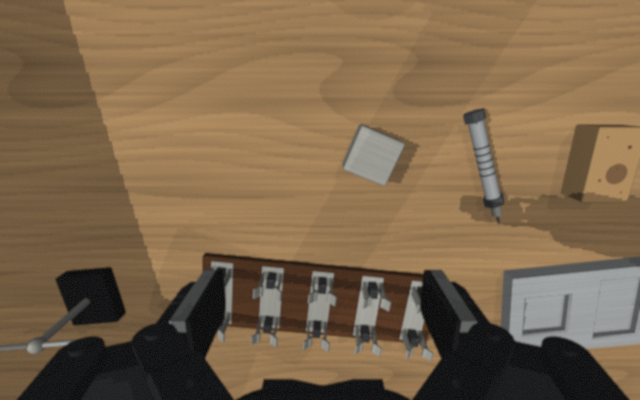

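```bash
python3 - <<'E'
from h import *
import pickle
for f,b in (("w1",(225,410,225,345)),("w2",(495,640,250,360))):
    c,p,d=pickle.load(open(f"pics/{f}.pkl","rb"))
    P=cloud(d,c); u0,u1,v0,v1=b; Q=P[v0:v1,u0:u1]; print(f,"bench",np.median(P[20:60,200:600,2]).round(4))
    m=((Q[...,2]>.0175)).astype(np.uint8)
    # rectify mask densely onto top plane
    r=.00025; x0,x1,y0,y1=.53,.71,.03,.26
    M=ortho(np.pad(m*255,((v0,400-v1),(u0,640-u1))),c,.0206,x0,x1,y0,y1,r)>127
    n,l,st,ce=cv2.connectedComponentsWithStats((~M).astype(np.uint8))
    for i in range(1,n):
        if 5e-4<st[i,4]*r*r<6e-3:
            ys,xs=np.nonzero(l==i); q=np.c_[x1-ys*r,y1-xs*r]*1000; print(q.mean(0).round(1),[np.round(k,1) for k in cv2.minAreaRect(q.astype(np.float32))])
c,p,d=pickle.load(open("pics/w2.pkl","rb"))
for n,b,lo,hi in (("steel",(335,415,115,195),.024,.032),("hpC",(455,515,100,230),.005,.03)): print(n,[np.round(k,4) for k in fit(c,d,b,lo,hi)[:3]])
print(togo([.4223,-.1251,.12],np.radians(67.7)))
E
```

```text
w1 bench -0.0011
[613.2 189.3] [array([613.4, 189.1]), array([84.1, 54.5]), np.float64(6.3)]
[623.  100.5] [array([622.8, 100.5]), array([55.8, 54.4]), np.float64(6.5)]
w2 bench -0.0011
[623.  98.] [array([623. ,  97.8]), array([55.7, 55.7]), np.float64(5.4)]
steel [array([ 0.4228, -0.1258]), array([49.9424, 50.0764]), np.float32(67.357)]
hpC [array([0.4409, 0.0034]), array([ 22.9345, 134.3758]), np.float32(20.1389)]
(array([13.02,  1.73,  5.41]), array([ 2.219e+01,  2.000e-02, -3.000e-02]))
```

Emit:
step_arm(
  moves=[
    [[0,-3.4,0,0,0,0],[0,-3.4,0,0,0,0],[0,-3.4,0,0,0,0],[0,-3.4,0,0,0,0],[0,-3.4,0,0,0,0],[0,0,0,0,0,0],[0,0,0,0,0,0],[0,0,0,0,0,0]],
  ],
)

```text
clock: 4.0
tool_pos: [0.6087, -0.1787, 0.25]
orientation: [0.5, -0.5, 0.5, 0.501]
contact_force: [0.2, 0.5, 0.3]
gripper_width: 1.002
```

```bash
python3 - <<'E'
from h import *
tp,R,s=pose(); c=camera_params("wrist"); p,d=read_camera("wrist")
print(tp); import pickle; pickle.dump((c,p,d),open("pics/w3.pkl","wb"))
P=cloud(d,c); print("bench",np.median(P[20:60,200:600,2]).round(4))
m=(P[...,2]>.044)&(P[...,2]<.062)&(d>0)&(P[...,0]>.5)&(P[...,0]<.75)&(P[...,1]<0.0)
n,l,st,ce=cv2.connectedComponentsWithStats(m.astype(np.uint8))
for i in range(1,n):
    if st[i,4]>8: print(ce[i].round(),st[i,4],np.mean(P[l==i],0).round(4))
E
```

```text
[ 0.60873122 -0.17868341  0.24997199]
bench -0.001
[181. 133.] 169 [ 0.5649 -0.3144  0.0495]
[204. 135.] 106 [ 0.567  -0.2928  0.0499]
[245. 140.] 155 [ 0.5715 -0.2527  0.0495]
[267. 143.] 125 [ 0.5741 -0.2315  0.0497]
[309. 147.] 131 [ 0.5786 -0.1915  0.0496]
[331. 150.] 134 [ 0.5811 -0.1701  0.0496]
[371. 154.] 109 [ 0.5856 -0.1302  0.0499]
[393. 157.] 146 [ 0.5881 -0.1087  0.0496]
[433. 161.] 97 [ 0.5924 -0.0688  0.0499]
[454. 164.] 162 [ 0.5953 -0.0473  0.0493]
[ 27. 171.] 131 [ 0.6011 -0.4693  0.053 ]
[182. 196.] 154 [ 0.6282 -0.3217  0.0492]
[203. 198.] 102 [ 0.6302 -0.2999  0.0497]
[243. 202.] 133 [ 0.6351 -0.2601  0.0494]
[264. 204.] 104 [ 0.6371 -0.2387  0.0495]
[303. 209.] 117 [ 0.6419 -0.1987  0.0495]
[323. 211.] 120 [ 0.6445 -0.1774  0.0493]
[362. 215.] 104 [ 0.6489 -0.1373  0.0496]
[382. 217.] 130 [ 0.6515 -0.116   0.0493]
[420. 221.] 86 [ 0.6557 -0.0761  0.0498]
[440. 223.] 137 [ 0.6585 -0.0545  0.0493]
```

Emit:
step_arm(
  moves=[
    [[0,0,3.3,0,0,0],[0,0,3.3,0,0,0],[0,0,3.3,0,0,0],[0,0,3.3,0,0,0],[0,0,3.3,0,0,0],[0,0,3.3,0,0,0],[0,0,3.3,0,0,0],[0,0,3.3,0,0,0],[0,0,3.3,0,0,0],[0,0,3.3,0,0,0],[0,0,0,0,0,0],[0,0,0,0,0,0]],
  ],
)

```text
clock: 5.25
tool_pos: [0.6092, 0.1505, 0.2505]
orientation: [-0.5, 0.5, -0.5, -0.5]
contact_force: [1.0, -0.2, -0.1]
gripper_width: 0.998
```

```bash
python3 - <<'E'
from h import *
tp,R,s=pose(); c=camera_params("wrist"); p,d=read_camera("wrist")
print(tp); import pickle; pickle.dump((c,p,d),open("pics/w4.pkl","wb"))
a=pickle.load(open("pics/w3.pkl","rb"))[1]; cv2.imwrite("pics/w34.png",np.vstack([a,p])[:, 60:580][:,:])
P=cloud(d,c); print("bench",np.median(P[20:60,200:600,2]).round(4))
m=(P[...,2]>.0175)&(d>0); r=.00025; x0,x1,y0,y1=.53,.71,.03,.26
M=ortho(m.astype(np.uint8)*255,c,.021,x0,x1,y0,y1,r)>127
n,l,st,ce=cv2.connectedComponentsWithStats((~M).astype(np.uint8))
for i in range(1,n):
    if 5e-4<st[i,4]*r*r<6e-3:
        ys,xs=np.nonzero(l==i); q=np.c_[x1-ys*r,y1-xs*r]*1000; print(q.mean(0).round(1),[np.round(k,1) for k in cv2.minAreaRect(q.astype(np.float32))])
ys,xs=np.nonzero(M); q=np.c_[x1-ys*r,y1-xs*r]*1000; print("plate",[np.round(k,1) for k in cv2.minAreaRect(q.astype(np.float32))])
cv2.imwrite("pics/o4.png",ortho(p,c,.021,x0,x1,y0,y1,.0003))
E
```

```text
[0.6091529  0.15050844 0.25053209]
bench -0.001
[614.1 189.4] [array([614. , 189.4]), array([84.1, 55.7]), np.float64(6.4)]
[624.  100.8] [array([623.8, 100.5]), array([54.1, 55. ]), np.float64(5.9)]
plate [array([619.6, 145. ]), array([116.2, 180.7]), np.float64(6.4)]
```

View pics/o4.png

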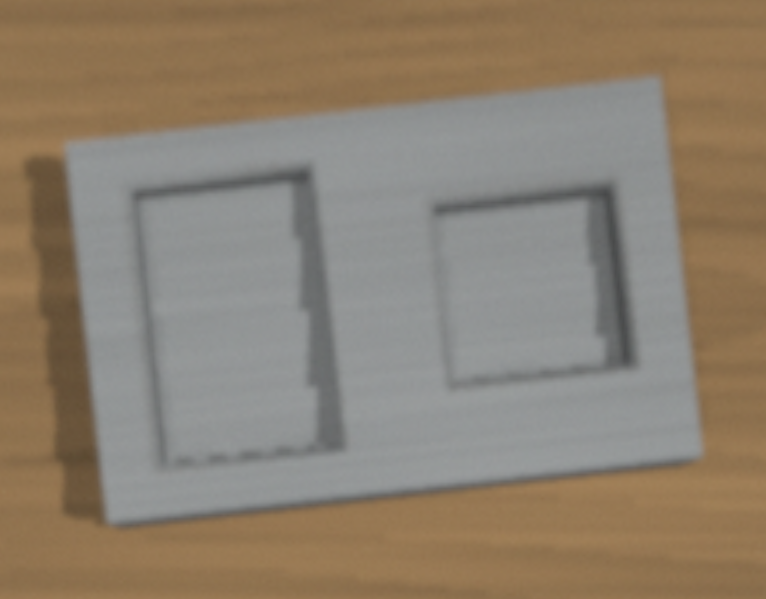

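The tray ortho view has clear pocket rims: the long one spans (133–343, 167–468) and the square one (432–635, 183–388). So long is at (.6143,.1893), square is at (.6241,.1004) and yaw is 6.4°. I'll do the brick first.

```bash
python3 - <<'E'
from h import *
print(togo([.4318,.1236,.12],np.radians(89.4)))
E
```

```text
(array([13.05, 17.75, -2.62]), array([ 0.58, -0.02, -0.01]))
```

Emit:
step_arm(
  moves=[
    [[0,3.55,-0.53,0.6,0,0],[0,3.55,-0.53,0,0,0],[0,3.55,-0.52,0,0,0],[0,3.55,-0.52,0,0,0],[0,3.55,-0.52,0,0,0],[2.5,0,0,0,0,0],[2.5,0,0,0,0,0],[0,0,0,0,0,0],[0,0,0,0,0,0]],
  ],
)

```text
clock: 6.2
tool_pos: [0.4322, 0.1249, 0.2006]
orientation: [0.503, -0.497, 0.503, 0.497]
contact_force: [0.9, -0.0, -0.3]
gripper_width: 1.004
```

```bash
python3 - <<'E'
from h import *
c=camera_params("wrist"); p,d=read_camera("wrist"); P=cloud(d,c)
m=(P[...,2]>.031)&(P[...,2]<.042)&(d>0)&(abs(P[...,0]-.43)<.09)&(abs(P[...,1]-.12)<.08)
n,l,st,_=cv2.connectedComponentsWithStats(m.astype(np.uint8)); q=P[l==1+np.argmax(st[1:,4])]
print(cv2.minAreaRect((q[:,:2]*1000).astype(np.float32)),len(q))
r=cv2.minAreaRect((q[:,:2]*1000).astype(np.float32))
print(togo([r[0][0]/1000,r[0][1]/1000,.02],np.radians(89.4)),pose()[0])
E
```

```text
((432.01068115234375, 123.4961929321289), (50.0520133972168, 79.98239135742188), 89.4542007446289) 4640
(array([18.12,  0.09, -0.17]), array([-0.09,  0.01,  0.04])) [0.43280877 0.12518333 0.20115105]
```

Emit:
step_arm(
  moves=[
    [[3.6,0,-0.17,0,0,0],[3.6,0.05,0,0,0,0],[3.6,0,0,0,0,0],[3.6,0,0,0,0,0],[2.2,0,0,0,0,0],[1.5,0,0,0,0,0],[0,0,0,0,0,0],[0,0,0,0,0,0]],
  ],
)

```text
clock: 7.05
tool_pos: [0.4326, 0.1241, 0.02]
orientation: [0.503, -0.497, 0.503, 0.497]
contact_force: [-0.1, 0.9, 0.1]
gripper_width: 0.999
```

Emit:
step_arm(
  hand=3.5,
  moves=[
    [[0,0,0,0,0,0],[0,0,0,0,0,0],[0,0,0,0,0,0],[0,0,0,0,0,0],[0,0,0,0,0,0],[0,0,0,0,0,0],[0,0,0,0,0,0],[0,0,0,0,0,0]],
  ],
)

```text
clock: 7.85
tool_pos: [0.4324, 0.1242, 0.0205]
orientation: [0.503, -0.498, 0.502, 0.497]
contact_force: [-1.9, -0.3, 9.2]
gripper_width: 0.571
```

Emit:
step_arm(
  moves=[
    [[-2,0,0,0,0,0],[-3,0,0,0,0,0],[-3,0,0,0,0,0],[0,0,0,0,0,0],[0,0,0,0,0,0]],
  ],
)

```text
clock: 8.35
tool_pos: [0.4321, 0.1241, 0.1]
orientation: [0.503, -0.498, 0.502, 0.497]
contact_force: [-0.4, 0.7, -2.3]
gripper_width: 0.573
```

```bash
python3 - <<'E'
from h import *
c=camera_params("wrist"); tp,R,s=pose(); p,d=read_camera("wrist"); cv2.imwrite("pics/g1.png",p)
print(tp,s["gripper_width"]); print(togo([.6143,.1893,.09],np.radians(96.4)),w2px(c,tp))
E
```

```text
[0.43206931 0.12408954 0.09999446] 0.5732450992005577
(array([  0.92, -18.22,   6.74]), array([-7.03,  0.  ,  0.01])) [[321.22137192 282.72844051]]
```

View pics/g1.png

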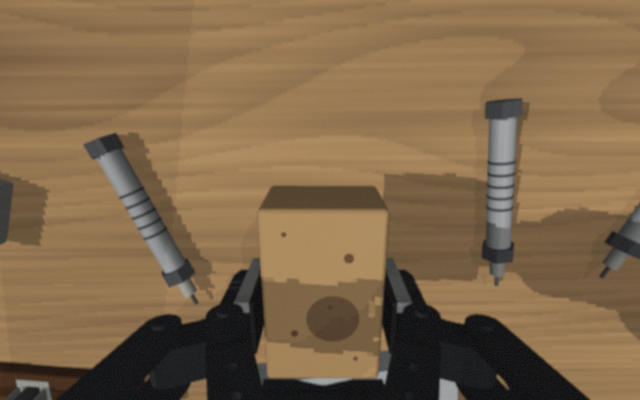

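Emit:
step_arm(
  moves=[
    [[0.1,-3.65,1.35,0,0,0],[0.1,-3.65,1.35,0,0,0],[0.1,-3.65,1.35,0,0,0],[0.1,-3.65,1.35,0,0,0],[0.1,-3.66,1.34,0,0,0],[0,0,0,-7.0,0,0],[0,0,0,0,0,0],[0,0,0,0,0,0],[0,0,0,0,0,0]],
  ],
)

```text
clock: 9.3
tool_pos: [0.6137, 0.1889, 0.0933]
orientation: [0.471, -0.526, 0.473, 0.527]
contact_force: [1.1, -0.5, -2.8]
gripper_width: 0.571
```

```bash
python3 - <<'E'
from h import *
print(pose()[0],togo([.6147,.1893,.037],np.radians(96.4)))
E
```

```text
[0.61365343 0.1888937  0.09331483] (array([ 5.63, -0.12,  0.03]), array([-0.16, -0.02, -0.14]))
```

Emit:
step_arm(
  moves=[
    [[2.5,-0.12,0.03,-0.16,0,0],[2.5,0,0,0,0,0],[0.3,0,0,0,0,0],[0.3,0,0,0,0,0],[0,0,0,0,0,0],[0,0,0,0,0,0]],
  ],
)

```text
clock: 9.9
tool_pos: [0.6167, 0.19, 0.0395]
orientation: [-0.471, 0.528, -0.47, -0.527]
contact_force: [0.5, -0.1, -1.5]
gripper_width: 0.573
```

Emit:
step_arm(
  moves=[
    [[0.3,0,0,0,0,0],[0.3,0,0,0,0,0],[0.1,0,0,0,0,0],[0,0,0,0,0,0],[0,0,0,0,0,0]],
  ],
)

```text
clock: 10.4
tool_pos: [0.6167, 0.1899, 0.0326]
orientation: [-0.471, 0.528, -0.47, -0.527]
contact_force: [-2.4, -0.4, 9.5]
gripper_width: 0.57
```

Emit:
step_arm(
  hand=6.8,
  moves=[
    [[0,0,0,0,0,0],[0,0,0,0,0,0],[0,0,0,0,0,0],[0,0,0,0,0,0],[-2,0,0,0,0,0],[-4,0,0,0,0,0],[-4.5,0,0,0,0,0],[-4.5,0,0,0,0,0],[0,0,0,0,0,0],[0,0,0,0,0,0]],
  ],
)

```text
clock: 11.4
tool_pos: [0.6168, 0.19, 0.1826]
orientation: [-0.471, 0.528, -0.47, -0.527]
contact_force: [-0.3, -0.5, -0.4]
gripper_width: 0.795
```

```bash
python3 - <<'E'
from h import *
c=camera_params("wrist"); p,d=read_camera("wrist"); P=cloud(d,c)
m=(P[...,2]>.043)&(P[...,2]<.056)&(d>0)&(abs(P[...,0]-.614)<.09)&(abs(P[...,1]-.189)<.06)
n,l,st,_=cv2.connectedComponentsWithStats(m.astype(np.uint8)); q=P[l==1+np.argmax(st[1:,4])]
print(cv2.minAreaRect((q[:,:2]*1000).astype(np.float32)),len(q)); 
A=np.c_[q[:,:2]-q[:,:2].mean(0),np.ones(len(q))]; print("plane",np.linalg.lstsq(A,q[:,2],rcond=None)[0])
print(pose()[0],togo([.4226,-.1254,.2],np.radians(67.5)))
E
```

```text
((616.7169189453125, 190.54173278808594), (80.22808837890625, 50.071231842041016), 6.187777519226074) 5580
plane [-2.49517463e-04 -1.34516006e-05  4.66827572e-02]
[0.61573069 0.18967411 0.18093199] (array([ -1.89,  22.77, -29.11]), array([ 2.903e+01, -1.000e-02, -3.000e-02]))
```

Emit:
step_arm(
  hand=8.5,
  moves=[
    [[-0.2,2.53,-3.23,0,0,0],[-0.2,2.53,-3.23,0,0,0],[-0.2,2.53,-3.23,0,0,0],[-0.2,2.53,-3.23,0,0,0],[-0.2,2.53,-3.23,0,0,0],[-0.2,2.53,-3.23,0,0,0],[-0.2,2.53,-3.23,0,0,0],[-0.2,2.53,-3.23,0,0,0],[-0.2,2.53,-3.24,7,0,0],[0,0,0,7.4,0,0],[0,0,0,7.3,0,0],[0,0,0,7.3,0,0]],
  ],
)

```text
clock: 12.65
tool_pos: [0.4216, -0.1251, 0.1976]
orientation: [0.588, -0.39, 0.59, 0.392]
contact_force: [-0.7, 0.2, 0.0]
gripper_width: 0.996
```

Emit:
step_arm(
  moves=[
    [[0,0,0,0,0,0],[0,0,0,0,0,0],[0,0,0,0,0,0]],
  ],
)

```text
clock: 12.95
tool_pos: [0.4227, -0.1248, 0.1987]
orientation: [0.587, -0.393, 0.588, 0.394]
contact_force: [0.0, 0.4, 0.5]
gripper_width: 0.998
```

```bash
cat >> h.py <<'E'
def blk(x,y,zlo,zhi,r=.08):
    c=camera_params("wrist"); p,d=read_camera("wrist"); P=cloud(d,c)
    m=(P[...,2]>zlo)&(P[...,2]<zhi)&(d>0)&(np.hypot(P[...,0]-x,P[...,1]-y)<r)
    n,l,st,_=cv2.connectedComponentsWithStats(m.astype(np.uint8)); q=P[l==1+np.argmax(st[1:,4])]
    return cv2.minAreaRect((q[:,:2]*1000).astype(np.float32)),q,p
E
python3 - <<'E'
from h import *
r,q,_=blk(.4226,-.1254,.022,.034); print(r,len(q))
t=r[2]; y=min((t,t-90,t+90),key=lambda a:abs(a-67.5))
print(pose()[0],togo([r[0][0]/1000,r[0][1]/1000,.02],np.radians(y)))
E
```

```text
((422.66961669921875, -125.53841400146484), (49.94292449951172, 50.15293502807617), 67.72834777832031) 2830
[ 0.42274976 -0.12478919  0.1988255 ] (array([17.88, -0.04, -0.07]), array([-0.07, -0.01, -0.06]))
```

Emit:
step_arm(
  moves=[
    [[3.6,0,-0.05,0,0,0],[3.6,0,0,0,0,0],[3.6,0,0,0,0,0],[3.6,0,0,0,0,0],[2.2,0,0,0,0,0],[1.35,0,0,0,0,0],[0,0,0,0,0,0],[0,0,0,0,0,0]],
  ],
)

```text
clock: 13.8
tool_pos: [0.4229, -0.1254, 0.0198]
orientation: [0.588, -0.393, 0.588, 0.393]
contact_force: [0.4, -0.3, 1.2]
gripper_width: 0.993
```

Emit:
step_arm(
  hand=3.5,
  moves=[
    [[0,0,0,0,0,0],[0,0,0,0,0,0],[0,0,0,0,0,0],[0,0,0,0,0,0],[0,0,0,0,0,0],[0,0,0,0,0,0],[0,0,0,0,0,0],[0,0,0,0,0,0]],
  ],
)

```text
clock: 14.6
tool_pos: [0.4235, -0.1257, 0.021]
orientation: [0.588, -0.394, 0.587, 0.393]
contact_force: [-1.2, 0.9, 10.7]
gripper_width: 0.566
```

Emit:
step_arm(
  moves=[
    [[-1,0,0,0,0,0],[-2,0,0,0,0,0],[-3,0,0,0,0,0],[-3,0,0,0,0,0],[-3,0,0,0,0,0],[0,0,0,0,0,0],[0,0,0,0,0,0]],
  ],
)

```text
clock: 15.3
tool_pos: [0.4227, -0.1254, 0.1402]
orientation: [0.588, -0.393, 0.588, 0.393]
contact_force: [0.2, 0.2, -5.9]
gripper_width: 0.567
```

```bash
python3 - <<'E'
from h import *
tp,R,s=pose(); print(tp,s["gripper_width"]); r,q,p=blk(tp[0],tp[1],tp[2]-.003,tp[2]+.017,.05); cv2.imwrite("pics/g2.png",p)
print(r,len(q),np.median(q[:,2])-tp[2]); A=np.c_[q[:,:2]-q[:,:2].mean(0),np.ones(len(q))]; print("plane",np.linalg.lstsq(A,q[:,2],rcond=None)[0])
print(togo([.6241,.1004,.13],np.radians(96.4)))
E
```

```text
[ 0.42266888 -0.12543616  0.14015683] 0.567387986389991
((422.7183837890625, -124.78691864013672), (75.9127197265625, 51.22349166870117), 67.40093994140625) 13953 0.005624799249342005
plane [ 0.02217357 -0.01039748  0.14597524]
(array([  0.92, -10.05,  28.57]), array([-2.887e+01,  1.000e-02, -6.000e-02]))
```

Emit:
step_arm(
  moves=[
    [[0.1,-1.26,3.57,0,0,0],[0.1,-1.26,3.57,0,0,0],[0.1,-1.26,3.57,0,0,0],[0.1,-1.26,3.57,0,0,0],[0.1,-1.26,3.57,0,0,0],[0.1,-1.25,3.57,0,0,0],[0.1,-1.25,3.57,0,0,0],[0.1,-1.25,3.58,0,0,0],[0,0,0,-7.3,0,0],[0,0,0,-7.2,0,0],[0,0,0,-7.2,0,0],[0,0,0,-7.2,0,0]],
  ],
)

```text
clock: 16.55
tool_pos: [0.623, 0.1001, 0.1285]
orientation: [0.468, -0.527, 0.471, 0.53]
contact_force: [-0.0, -0.3, -5.3]
gripper_width: 0.567
```

Emit:
step_arm(
  moves=[
    [[0,0,0,0,0,0],[0,0,0,0,0,0],[0,0,0,0,0,0]],
  ],
)

```text
clock: 16.85
tool_pos: [0.6243, 0.1, 0.1307]
orientation: [0.471, -0.526, 0.472, 0.527]
contact_force: [-0.1, 1.0, -5.4]
gripper_width: 0.563
```

```bash
python3 - <<'E'
from h import *
p,_,s=pose();print(p,s["gripper_width"],togo([.6241,.1004,.037],np.radians(96.4)))
E
```

```text
[0.62428023 0.1000338  0.1306953 ] 0.5625169893275366 (array([ 9.37, -0.  ,  0.04]), array([-0.11, -0.  , -0.11]))
```

Emit:
step_arm(
  moves=[
    [[3,0,0.04,-0.1,0,0],[3,0,0,0,0,0],[2.2,0,0,0,0,0],[0.4,0,0,0,0,0],[0.3,0,0,0,0,0],[0.2,0,0,0,0,0],[0,0,0,0,0,0],[0,0,0,0,0,0]],
  ],
)

```text
clock: 17.65
tool_pos: [0.6257, 0.1006, 0.0419]
orientation: [-0.471, 0.528, -0.47, -0.527]
contact_force: [0.9, 0.3, -4.6]
gripper_width: 0.564
```

Emit:
step_arm(
  moves=[
    [[0.2,0,0,0,0,0],[0.2,0,0,0,0,0],[0.2,0,0,0,0,0],[0,0,0,0,0,0],[0,0,0,0,0,0]],
  ],
)

```text
clock: 18.15
tool_pos: [0.6247, 0.1005, 0.0347]
orientation: [0.471, -0.528, 0.471, 0.528]
contact_force: [0.0, -0.1, -5.0]
gripper_width: 0.568
```

Emit:
step_arm(
  moves=[
    [[0.15,0,0,0,0,0],[0.15,0,0,0,0,0],[0,0,0,0,0,0],[0,0,0,0,0,0]],
  ],
)

```text
clock: 18.55
tool_pos: [0.625, 0.1006, 0.0331]
orientation: [-0.471, 0.528, -0.471, -0.528]
contact_force: [-3.5, -1.4, 5.8]
gripper_width: 0.565
```

Emit:
step_arm(
  hand=6.8,
  moves=[
    [[0,0,0,0,0,0],[0,0,0,0,0,0],[0,0,0,0,0,0],[0,0,0,0,0,0],[-2,0,0,0,0,0],[-4,0,0,0,0,0],[-4.5,0,0,0,0,0],[-4.5,0,0,0,0,0],[0,0,0,0,0,0],[0,0,0,0,0,0],[0,0,0,0,0,0]],
  ],
)

```text
clock: 19.65
tool_pos: [0.624, 0.1004, 0.1806]
orientation: [0.47, -0.527, 0.471, 0.528]
contact_force: [-0.4, 0.2, -0.5]
gripper_width: 0.798
```

```bash
python3 - <<'E'
from h import *
r,q,p=blk(.6241,.1004,.032,.05,.06);print(r,np.median(q[:,2])); A=np.c_[q[:,:2]-q[:,:2].mean(0),np.ones(len(q))]; print("plane",np.linalg.lstsq(A,q[:,2],rcond=None)[0])
print(pose()[0],togo([.429,.001,.2],np.radians(110.1)))
E
```

```text
((624.2666015625, 101.01275634765625), (49.443817138671875, 50.00551223754883), 6.75741720199585) 0.038634873345971106
plane [0.00994667 0.00124546 0.03856207]
[0.62372368 0.10038442 0.18007431] (array([-1.93, 20.48, -7.66]), array([-1.357e+01,  1.000e-02, -1.700e-01]))
```

Emit:
step_arm(
  hand=6,
  moves=[
    [[-0.3,3.41,-1.28,0,0,0],[-0.3,3.41,-1.28,0,0,0],[-0.3,3.41,-1.28,0,0,0],[-0.3,3.41,-1.28,0,0,0],[-0.3,3.41,-1.28,0,0,0],[-0.3,3.41,-1.28,-6.8,0,0],[0,0,0,-6.8,0,0],[0,0,0,0,0,0],[0,0,0,0,0,0],[0,0,0,0,0,0]],
  ],
)

```text
clock: 20.7
tool_pos: [0.4307, 0.0012, 0.1993]
orientation: [0.405, -0.579, 0.406, 0.58]
contact_force: [0.2, 0.6, 1.0]
gripper_width: 0.7
```

```bash
cat >> h.py <<'E'
def hp(x,y,r=.09,save=None):
    c=camera_params("wrist"); p,d=read_camera("wrist"); P=cloud(d,c)
    if save: cv2.imwrite(save,p)
    m=(P[...,2]>.006)&(P[...,2]<.026)&(d>0)&(np.hypot(P[...,0]-x,P[...,1]-y)<r)
    n,l,st,_=cv2.connectedComponentsWithStats(m.astype(np.uint8)); q=P[l==1+np.argmax(st[1:,4])]
    t=q[q[:,2]>.0145][:,:2]; o=t.mean(0); e=np.linalg.svd(t-o,full_matrices=False)[2][0]
    s=(q[:,:2]-o)@e; w=(q[:,:2]-o)@[-e[1],e[0]]
    # nose end = narrower end
    if np.ptp(w[s>s.max()-.008])>np.ptp(w[s<s.min()+.008]): e=-e; s=-s
    mid=o+e*((s.min()+.055+s.max()-.079)/2); return mid,np.degrees(np.arctan2(e[1],e[0])),np.ptp(s)*1000,len(q)
E
python3 - <<'E'
from h import *
m,a,L,n=hp(.43,.002); print(m,a,L,n); print(pose()[0],togo([*m,.012],np.radians(a+90)))
E
```

```text
[ 0.42939283 -0.00084559] 20.324057402107854 133.23625349684835 2157
[0.43070523 0.00118933 0.19940544] (array([18.74,  0.18, -0.15]), array([-0.27,  0.01, -0.04]))
```

Emit:
step_arm(
  moves=[
    [[3.6,0.18,-0.15,0,0,0],[3.6,0,0,0,0,0],[3.6,0,0,0,0,0],[3.6,0,0,0,0,0],[2.5,0,0,0,0,0],[1.75,0,0,0,0,0],[0,0,0,0,0,0],[0,0,0,0,0,0],[0,0,0,0,0,0]],
  ],
)

```text
clock: 21.65
tool_pos: [0.4299, -0.001, 0.014]
orientation: [-0.405, 0.58, -0.405, -0.579]
contact_force: [0.5, -0.8, -0.7]
gripper_width: 0.703
```

Emit:
step_arm(
  hand=0.8,
  moves=[
    [[0,0,0,0,0,0],[0,0,0,0,0,0],[0,0,0,0,0,0],[0,0,0,0,0,0],[0,0,0,0,0,0],[0,0,0,0,0,0],[0,0,0,0,0,0],[0,0,0,0,0,0],[0,0,0,0,0,0],[0,0,0,0,0,0]],
  ],
)

```text
clock: 22.65
tool_pos: [0.4296, -0.0011, 0.0141]
orientation: [-0.405, 0.58, -0.405, -0.579]
contact_force: [-1.7, 0.1, 9.8]
gripper_width: 0.154
```

Emit:
step_arm(
  moves=[
    [[-1,0,0,0,0,0],[-2,0,0,0,0,0],[-3,0,0,0,0,0],[-3,0,0,0,0,0],[-3,0,0,0,0,0],[0,0,0,0,0,0],[0,0,0,0,0,0],[0,0,0,0,0,0]],
  ],
)

```text
clock: 23.45
tool_pos: [0.4284, -0.0011, 0.1328]
orientation: [0.405, -0.579, 0.405, 0.58]
contact_force: [0.9, 0.4, -0.5]
gripper_width: 0.155
```

```bash
python3 - <<'E'
from h import *
tp,R,s=pose(); c=camera_params("wrist"); p,d=read_camera("wrist"); cv2.imwrite("pics/g3.png",p)
print(tp,s["gripper_width"],w2px(c,tp),togo([.6255,-.0617,.13],np.radians(90-6.5)))
P=cloud(d,c)-tp; Q=R.inv().apply(P.reshape(-1,3)).reshape(P.shape) # tool frame
m=(d>0)&(abs(Q[...,2])<.014)&(abs(Q[...,0])<.03)&(abs(Q[...,1])<.1)&(abs(Q[...,1])>.03)
q=Q[m]; 
for lo in np.arange(-.09,.09,.01):
    k=q[(q[:,1]>lo)&(q[:,1]<lo+.01)]
    if len(k)>10: print(round(lo*1000),len(k),(np.array([k[:,0].min(),np.median(k[:,2]),k[:,2].min(),k[:,2].max(),k[:,1].min(),k[:,1].max()])*1000).round(1))
E
```

```text
[ 0.42840196 -0.00106803  0.13279854] 0.15548318021356186 [[321.25652831 282.23866484]] (array([  0.21, -16.43, -12.48]), array([ 2.663e+01,  2.000e-02, -1.200e-01]))
-60 251 [ -5.6   0.7 -10.5  12.  -56.1 -50. ]
-50 907 [ -5.8   0.7 -10.9  11.9 -50.  -40. ]
-40 555 [ -3.7   0.8  -7.1   8.6 -40.  -30. ]
30 855 [-4.   0.4 -7.3  8.5 30.  40. ]
40 1075 [ -6.5   0.4 -10.9  12.   40.   50. ]
50 956 [ -6.6   0.4 -10.8  12.1  50.   54.5]
```

View pics/g3.png

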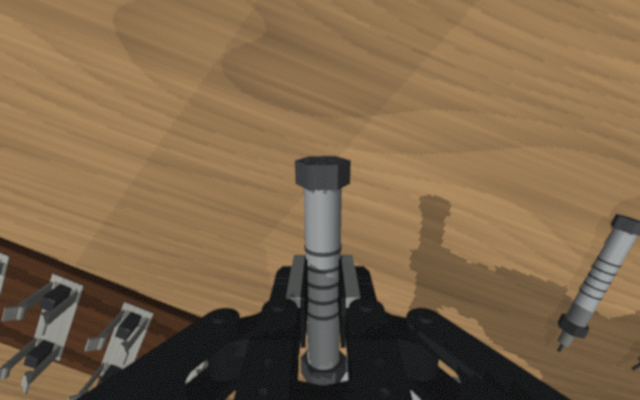

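Emit:
step_arm(
  moves=[
    [[0,-2.74,-2.08,0,0,0],[0,-2.74,-2.08,0,0,0],[0,-2.74,-2.08,0,0,0],[0,-2.74,-2.08,0,0,0],[0,-2.74,-2.08,0,0,0],[0,-2.73,-2.08,0,0,0],[0,0,0,6.7,0,0],[0,0,0,6.7,0,0],[0,0,0,6.6,0,0],[0,0,0,6.6,0,0],[0,0,0,0,0,0],[0,0,0,0,0,0]],
  ],
)

```text
clock: 24.7
tool_pos: [0.6257, -0.0616, 0.132]
orientation: [0.526, -0.471, 0.527, 0.472]
contact_force: [0.0, -0.3, -0.8]
gripper_width: 0.156
```

Emit:
step_arm(
  moves=[
    [[0,0,0,0,0,0],[0,0,0,0,0,0]],
  ],
)

```text
clock: 24.9
tool_pos: [0.6262, -0.0617, 0.133]
orientation: [0.527, -0.471, 0.527, 0.471]
contact_force: [0.7, -0.5, -1.1]
gripper_width: 0.159
```

```bash
python3 - <<'E'
from h import *
p,_,s=pose();print(p,s["gripper_width"],togo([.6255,-.0617,.06],np.radians(83.5)))
E
```

```text
[ 0.62622087 -0.06166597  0.13302899] 0.15940148635979887 (array([ 7.3 ,  0.07, -0.01]), array([ 0.11, -0.  , -0.03]))
```

Emit:
step_arm(
  moves=[
    [[2.5,0,0,0.1,0,0],[2.5,0,0,0,0,0],[2,0,0,0,0,0],[0.3,0,0,0,0,0],[0.3,0,0,0,0,0],[0.3,0,0,0,0,0],[0,0,0,0,0,0],[0,0,0,0,0,0]],
  ],
)

```text
clock: 25.7
tool_pos: [0.6272, -0.0618, 0.0553]
orientation: [0.528, -0.471, 0.527, 0.47]
contact_force: [1.0, -0.4, 1.0]
gripper_width: 0.154
```

Emit:
step_arm(
  moves=[
    [[0.3,0,0,0,0,0],[0.3,0,0,0,0,0],[0.3,0,0,0,0,0],[0,0,0,0,0,0],[0,0,0,0,0,0],[0,0,0,0,0,0]],
  ],
)

```text
clock: 26.3
tool_pos: [0.6265, -0.0617, 0.0452]
orientation: [0.528, -0.471, 0.528, 0.47]
contact_force: [1.9, -1.1, -2.9]
gripper_width: 0.161
```

Emit:
step_arm(
  moves=[
    [[0.15,0,0,0,0,0],[0.1,0,0,0,0,0],[0,0,0,0,0,0],[0,0,0,0,0,0],[0,0,0,0,0,0]],
  ],
)

```text
clock: 26.8
tool_pos: [0.6263, -0.0617, 0.044]
orientation: [0.528, -0.471, 0.528, 0.471]
contact_force: [-2.4, -0.8, 10.6]
gripper_width: 0.157
```

Emit:
step_arm(
  hand=4.2,
  moves=[
    [[0,0,0,0,0,0],[0,0,0,0,0,0],[0,0,0,0,0,0],[0,0,0,0,0,0],[-2,0,0,0,0,0],[-4,0,0,0,0,0],[-4,0,0,0,0,0],[-4,0,0,0,0,0],[-1,0,0,0,0,0],[0,0,0,0,0,0],[0,0,0,0,0,0],[0,0,0,0,0,0]],
  ],
)

```text
clock: 28.0
tool_pos: [0.6251, -0.0616, 0.1907]
orientation: [0.527, -0.47, 0.529, 0.471]
contact_force: [-0.7, -0.5, -0.1]
gripper_width: 0.491
```

```bash
cat >> h.py <<'E'
def lane(x,y,a=-6.5,save=None):
    """profile of what lies in a lane, in lane frame (mm), from the wrist camera"""
    c=camera_params("wrist"); p,d=read_camera("wrist"); P=cloud(d,c)
    if save: cv2.imwrite(save,p)
    q=P[d>0]-[x,y,.0389]; q=q@np.array([[np.cos(np.radians(a)),-np.sin(np.radians(a)),0],[np.sin(np.radians(a)),np.cos(np.radians(a)),0],[0,0,1]])
    k=q[(abs(q[:,1])<.014)&(q[:,2]>-.002)&(abs(q[:,0])<.09)&((abs(q[:,0])<.024)|(abs(q[:,0])>.04))]*1000
    print("x range",k[:,0].min().round(1),k[:,0].max().round(1))
    for lo,hi in ((-55,-46),(-24,-8),(-8,8),(8,24),(46,55),(60,90),(-90,-60)):
        j=k[(k[:,0]>lo)&(k[:,0]<hi)]
        if len(j)>5: print((lo,hi),len(j),"top",np.percentile(j[:,2],95).round(1),"y",j[:,1].min().round(1),j[:,1].max().round(1),np.median(j[j[:,2]>np.percentile(j[:,2],80)][:,1]).round(1))
E
python3 - <<'E'
from h import *
lane(.6255,-.0617,save="pics/l1.png")
print(pose()[0],togo([.412,.2448,.2],np.radians(96.8)))
E
```

```text
x range -54.2 79.8
(-55, -46) 320 top 10.5 y -10.4 11.9 1.2
(-24, -8) 2845 top 226.4 y -14.0 14.0 -5.6
(-8, 8) 336 top 8.4 y -7.6 8.8 1.1
(8, 24) 310 top 8.2 y -6.9 8.1 1.0
(46, 55) 251 top 10.6 y -11.0 12.1 0.1
(60, 90) 124 top 5.0 y -3.7 4.7 1.0
[ 0.62520667 -0.0615459   0.19071705] (array([-0.84, 24.69, 27.99]), array([-13.37,   0.02,  -0.2 ]))
```

View pics/l1.png

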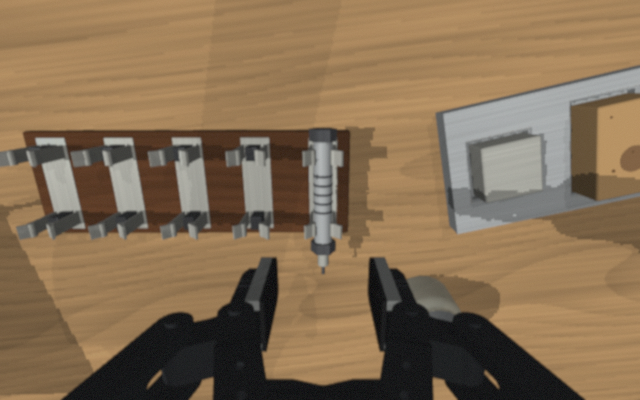

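Handpiece 1 is home: bar top at +8.4 mm and collars at +10.5 mm, so the axis is at 0, with the middle about 1 mm off. In the picture it lies in the right-hand lane at (322,195), and both blocks are seated. Next is hpB.

Emit:
step_arm(
  hand=6,
  moves=[
    [[-0.08,2.47,2.8,0,0,0],[-0.08,2.47,2.8,0,0,0],[-0.08,2.47,2.8,0,0,0],[-0.08,2.47,2.8,0,0,0],[-0.08,2.47,2.8,0,0,0],[-0.08,2.47,2.8,0,0,0],[-0.08,2.47,2.8,0,0,0],[-0.08,2.47,2.8,0,0,0],[-0.08,2.47,2.8,0,0,0],[-0.08,2.47,2.8,-6.7,0,0],[0,0,0,-6.7,0,0],[0,0,0,0,0,0]],
  ],
)

```text
clock: 29.25
tool_pos: [0.4119, 0.2453, 0.1998]
orientation: [0.468, -0.529, 0.469, 0.53]
contact_force: [-0.5, 0.0, -0.3]
gripper_width: 0.701
```

Emit:
step_arm(
  moves=[
    [[0,0,0,0,0,0],[0,0,0,0,0,0],[0,0,0,0,0,0]],
  ],
)

```text
clock: 29.55
tool_pos: [0.4133, 0.2441, 0.2006]
orientation: [0.47, -0.528, 0.47, 0.528]
contact_force: [0.7, -0.1, 0.1]
gripper_width: 0.703
```

```bash
python3 - <<'E'
from h import *
m,a,L,n=hp(.42,.2455,.085); print(m,a,L,n); print(pose()[0],togo([*m,.014],np.radians(a+90)))
E
```

```text
[0.41141926 0.24544336] 6.526002053685094 133.4900518497908 2142
[0.41333643 0.24416778 0.20065671] (array([18.67,  0.17,  0.15]), array([ 0.18, -0.01, -0.01]))
```

Emit:
step_arm(
  moves=[
    [[3.6,0.15,0.12,0,0,0],[3.6,0,0,0,0,0],[3.6,0,0,0,0,0],[3.6,0,0,0,0,0],[2.5,0,0,0,0,0],[1.75,0,0,0,0,0],[0,0,0,0,0,0],[0,0,0,0,0,0],[0,0,0,0,0,0]],
  ],
)

```text
clock: 30.5
tool_pos: [0.4122, 0.246, 0.0153]
orientation: [-0.47, 0.529, -0.469, -0.529]
contact_force: [-0.5, -0.1, -0.0]
gripper_width: 0.706
```

Emit:
step_arm(
  hand=0.8,
  moves=[
    [[0,0,0,0,0,0],[0,0,0,0,0,0],[0,0,0,0,0,0],[0,0,0,0,0,0],[0,0,0,0,0,0],[0,0,0,0,0,0],[0,0,0,0,0,0],[0,0,0,0,0,0],[0,0,0,0,0,0],[0,0,0,0,0,0]],
  ],
)

```text
clock: 31.5
tool_pos: [0.4117, 0.2459, 0.0151]
orientation: [-0.47, 0.529, -0.469, -0.529]
contact_force: [-1.0, -1.2, 8.1]
gripper_width: 0.157
```

Emit:
step_arm(
  moves=[
    [[-1,0,0,0,0,0],[-2,0,0,0,0,0],[-3,0,0,0,0,0],[-3,0,0,0,0,0],[-3,0,0,0,0,0],[0,0,0,0,0,0],[0,0,0,0,0,0],[0,0,0,0,0,0]],
  ],
)

```text
clock: 32.3
tool_pos: [0.4107, 0.2453, 0.1337]
orientation: [0.469, -0.529, 0.47, 0.529]
contact_force: [-0.2, 0.9, -1.2]
gripper_width: 0.157
```

```bash
cat >> h.py <<'E'
def held():
    tp,R,s=pose(); c=camera_params("wrist"); p,d=read_camera("wrist"); P=cloud(d,c)-tp; Q=R.inv().apply(P.reshape(-1,3)).reshape(P.shape)
    m=(d>0)&(abs(Q[...,2])<.014)&(abs(Q[...,0])<.03)&(abs(Q[...,1])<.1)&(abs(Q[...,1])>.03); q=Q[m]
    for lo,hi in ((-.09,-.055),(-.055,-.046),(-.044,-.03),(.03,.044),(.046,.055),(.055,.09)):
        k=q[(q[:,1]>lo)&(q[:,1]<hi)]
        if len(k)>10: print((lo,hi),len(k),(np.array([k[:,0].min(),np.median(k[:,2]),k[:,2].min(),k[:,2].max(),k[:,1].min(),k[:,1].max()])*1000).round(1))
    print(tp,s["gripper_width"])
E
python3 - <<'E'
from h import *
held(); print(togo([.6115,-.1844,.133],np.radians(83.5)))
E
```

```text
(-0.055, -0.046) 615 [ -4.8   0.3 -11.   11.6 -55.  -46. ]
(-0.044, -0.03) 749 [ -2.7   0.3  -8.8   8.3 -44.  -30. ]
(0.03, 0.044) 1158 [-3.   0.8 -7.2  8.7 30.  43.9]
(0.046, 0.055) 1528 [ -5.8   0.8 -10.8  12.3  46.   54.9]
[0.41066855 0.24533075 0.13368987] 0.15653045165668392
(array([  0.05, -14.84, -45.05]), array([13.33, -0.06, -0.11]))
```

Emit:
step_arm(
  moves=[
    [[0,-1.24,-3.75,0,0,0],[0,-1.24,-3.75,0,0,0],[0,-1.24,-3.75,0,0,0],[0,-1.24,-3.75,0,0,0],[0,-1.24,-3.75,0,0,0],[0,-1.24,-3.75,0,0,0],[0,-1.24,-3.76,0,0,0],[0,-1.23,-3.76,0,0,0],[0,-1.23,-3.76,0,0,0],[0,-1.23,-3.76,0,0,0],[0,-1.23,-3.76,0,0,0],[0,-1.23,-3.75,0,0,0]],
  ],
)

```text
clock: 33.55
tool_pos: [0.6118, -0.1853, 0.1325]
orientation: [0.469, -0.528, 0.47, 0.53]
contact_force: [1.0, 0.2, -1.4]
gripper_width: 0.159
```

Emit:
step_arm(
  moves=[
    [[0,0,0,6.7,0,0],[0,0,0,6.6,0,0],[0,0,0,0,0,0],[0,0,0,0,0,0],[0,0,0,0,0,0]],
  ],
)

```text
clock: 34.05
tool_pos: [0.6119, -0.1836, 0.1337]
orientation: [0.527, -0.471, 0.527, 0.472]
contact_force: [0.6, 0.4, -1.6]
gripper_width: 0.156
```

```bash
python3 - <<'E'
from h import *
p,_,s=pose();print(p,s["gripper_width"],togo([.6115,-.1844,.06],np.radians(83.5))); held()
E
```

```text
[ 0.61186697 -0.18356141  0.13367194] 0.15618862910444567 (array([ 7.37,  0.02, -0.09]), array([ 0.18,  0.01, -0.07]))
(-0.055, -0.046) 578 [ -4.8   0.3 -11.   11.6 -55.  -46. ]
(-0.044, -0.03) 749 [ -3.6   0.3  -8.    9.8 -44.  -30. ]
(0.03, 0.044) 1167 [-3.8  0.8 -7.2  8.6 30.  43.9]
(0.046, 0.055) 1541 [ -5.8   0.8 -10.7  12.3  46.   55. ]
[ 0.61186697 -0.18356141  0.13367194] 0.15618862910444567
```

Emit:
step_arm(
  moves=[
    [[2.5,0,-0.09,0.15,0,0],[2.5,0,0,0,0,0],[2,0,0,0,0,0],[0.3,0,0,0,0,0],[0.3,0,0,0,0,0],[0.3,0,0,0,0,0],[0,0,0,0,0,0],[0,0,0,0,0,0]],
  ],
)

```text
clock: 34.9
tool_pos: [0.6129, -0.1851, 0.0563]
orientation: [0.528, -0.471, 0.528, 0.47]
contact_force: [-0.0, 0.1, 0.6]
gripper_width: 0.158
```

Emit:
step_arm(
  moves=[
    [[0.3,0,0,0,0,0],[0.3,0,0,0,0,0],[0.3,0,0,0,0,0],[0.15,0,0,0,0,0],[0,0,0,0,0,0],[0,0,0,0,0,0],[0,0,0,0,0,0]],
  ],
)

```text
clock: 35.6
tool_pos: [0.6123, -0.1849, 0.045]
orientation: [0.528, -0.47, 0.528, 0.47]
contact_force: [1.1, -0.5, 3.5]
gripper_width: 0.156
```

Emit:
step_arm(
  moves=[
    [[0.1,0,0,0,0,0],[0,0,0,0,0,0],[0,0,0,0,0,0]],
  ],
)

```text
clock: 35.9
tool_pos: [0.6124, -0.1849, 0.0449]
orientation: [0.528, -0.47, 0.528, 0.47]
contact_force: [-2.5, 1.1, 11.7]
gripper_width: 0.154
```

Emit:
step_arm(
  hand=4.2,
  moves=[
    [[0,0,0,0,0,0],[0,0,0,0,0,0],[0,0,0,0,0,0],[0,0,0,0,0,0],[-2,0,0,0,0,0],[-4,0,0,0,0,0],[-4,0,0,0,0,0],[-4,0,0,0,0,0],[-1,0,0,0,0,0],[0,0,0,0,0,0],[0,0,0,0,0,0],[0,0,0,0,0,0]],
  ],
)

```text
clock: 37.1
tool_pos: [0.6109, -0.1844, 0.1916]
orientation: [0.527, -0.469, 0.529, 0.471]
contact_force: [0.8, -0.2, -0.1]
gripper_width: 0.491
```

```bash
python3 - <<'E'
from h import *
lane(.6115,-.1844)
print(pose()[0],togo([.411,.361,.2],np.radians(67.3)))
E
```

```text
x range -54.3 80.1
(-55, -46) 317 top 10.8 y -11.3 11.0 -1.3
(-24, -8) 2849 top 227.2 y -14.0 14.0 -5.4
(-8, 8) 341 top 8.5 y -7.8 8.0 -0.3
(8, 24) 311 top 8.2 y -7.9 8.0 0.1
(46, 55) 235 top 10.4 y -11.1 11.0 -0.1
(60, 90) 130 top 5.3 y -4.8 4.5 -0.1
[ 0.61102385 -0.18448622  0.19168873] (array([-0.71, 26.16, 51.88]), array([ 1.608e+01,  1.000e-02, -2.000e-01]))
```

Emit:
step_arm(
  hand=6,
  moves=[
    [[0,1.87,3.7,0,0,0],[0,1.87,3.7,0,0,0],[0,1.87,3.7,0,0,0],[0,1.87,3.7,0,0,0],[0,1.87,3.7,0,0,0],[0,1.87,3.7,0,0,0],[0,1.87,3.7,0,0,0],[0,1.87,3.7,0,0,0],[0,1.87,3.7,0,0,0],[0,1.87,3.7,0,0,0],[0,1.87,3.7,0,0,0],[0,1.87,3.7,0,0,0]],
  ],
)

```text
clock: 38.35
tool_pos: [0.439, 0.2832, 0.1926]
orientation: [0.527, -0.47, 0.529, 0.47]
contact_force: [0.1, 0.3, 0.4]
gripper_width: 0.704
```

Emit:
step_arm(
  moves=[
    [[-0.4,1.86,3.74,0,0,0],[-0.4,1.86,3.74,5.4,0,0],[0,0,0,5.4,0,0],[0,0,0,5.3,0,0],[0,0,0,0,0,0],[0,0,0,0,0,0],[0,0,0,0,0,0]],
  ],
)

```text
clock: 39.05
tool_pos: [0.412, 0.3602, 0.2013]
orientation: [0.588, -0.392, 0.589, 0.392]
contact_force: [0.2, -0.7, -0.6]
gripper_width: 0.706
```

```bash
python3 - <<'E'
from h import *
m,a,L,n=hp(.422,.3567,.085); print(m,a,L,n); print(pose()[0],togo([*m,.014],np.radians(a+90)))
E
```

```text
[0.41148721 0.36268419] -22.876531474490292 133.59483380912806 2097
[0.41209389 0.36026923 0.20146685] (array([18.75,  0.14,  0.21]), array([ 0.2 , -0.03, -0.02]))
```

Emit:
step_arm(
  moves=[
    [[3.6,0.14,0.2,0.2,0,0],[3.6,0,0,0,0,0],[3.6,0,0,0,0,0],[3.6,0,0,0,0,0],[2.5,0,0,0,0,0],[1.85,0,0,0,0,0],[0,0,0,0,0,0],[0,0,0,0,0,0],[0,0,0,0,0,0]],
  ],
)

```text
clock: 40.0
tool_pos: [0.4123, 0.3635, 0.0154]
orientation: [0.59, -0.391, 0.589, 0.391]
contact_force: [0.2, 0.6, -0.6]
gripper_width: 0.702
```

Emit:
step_arm(
  hand=0.8,
  moves=[
    [[0,0,0,0,0,0],[0,0,0,0,0,0],[0,0,0,0,0,0],[0,0,0,0,0,0],[0,0,0,0,0,0],[0,0,0,0,0,0],[0,0,0,0,0,0],[0,0,0,0,0,0],[0,0,0,0,0,0],[0,0,0,0,0,0]],
  ],
)

```text
clock: 41.0
tool_pos: [0.4118, 0.3633, 0.0152]
orientation: [0.59, -0.391, 0.589, 0.391]
contact_force: [-1.1, -0.1, 6.2]
gripper_width: 0.156
```

Emit:
step_arm(
  moves=[
    [[-1,0,0,0,0,0],[-2,0,0,0,0,0],[-3,0,0,0,0,0],[-3,0,0,0,0,0],[-3,0,0,0,0,0],[0,0,0,0,0,0],[0,0,0,0,0,0],[0,0,0,0,0,0]],
  ],
)

```text
clock: 41.8
tool_pos: [0.4108, 0.3625, 0.1336]
orientation: [0.589, -0.391, 0.59, 0.391]
contact_force: [0.2, -0.2, -1.6]
gripper_width: 0.152
```

```bash
python3 - <<'E'
from h import *
held(); print(togo([.5976,-.3072,.133],np.radians(83.5)))
E
```

```text
(-0.09, -0.055) 15 [  0.2   9.2 -10.5  11.5 -56.4 -55. ]
(-0.055, -0.046) 632 [ -5.2   0.2 -11.1  12.  -55.  -46. ]
(-0.044, -0.03) 747 [ -3.    0.3  -7.3   8.2 -44.  -30.1]
(0.03, 0.044) 1149 [-3.2  0.4 -7.5  8.5 30.  43.9]
(0.046, 0.055) 1511 [ -5.5   0.4 -11.   12.1  46.   54.7]
[0.41083371 0.36248691 0.13356986] 0.15225120962366917
(array([  0.09, -43.28, -54.4 ]), array([-16.42,  -0.11,  -0.07]))
```

Emit:
step_arm(
  moves=[
    [[0,-2.4,-3.02,0,0,0],[0,-2.4,-3.02,0,0,0],[0,-2.4,-3.02,0,0,0],[0,-2.4,-3.02,0,0,0],[0,-2.4,-3.02,0,0,0],[0,-2.4,-3.02,0,0,0],[0,-2.4,-3.02,0,0,0],[0,-2.4,-3.02,0,0,0],[0,-2.4,-3.02,0,0,0],[0,-2.4,-3.02,0,0,0],[0,-2.4,-3.02,0,0,0],[0,-2.4,-3.02,0,0,0]],
  ],
)

```text
clock: 43.05
tool_pos: [0.5351, -0.0844, 0.133]
orientation: [0.589, -0.39, 0.59, 0.391]
contact_force: [0.4, 1.4, -0.8]
gripper_width: 0.158
```

Emit:
step_arm(
  moves=[
    [[0,-2.42,-3.03,0,0,0],[0,-2.42,-3.03,0,0,0],[0,-2.41,-3.03,0,0,0],[0,-2.41,-3.03,0,0,0],[0,-2.41,-3.03,0,0,0],[0,-2.41,-3.03,0,0,0],[0,0,0,-5.5,0,0],[0,0,0,-5.5,0,0],[0,0,0,-5.4,0,0],[0,0,0,0,0,0],[0,0,0,0,0,0],[0,0,0,0,0,0]],
  ],
)

```text
clock: 44.25
tool_pos: [0.598, -0.3065, 0.1337]
orientation: [0.528, -0.47, 0.528, 0.471]
contact_force: [-0.3, -0.3, -0.2]
gripper_width: 0.156
```

```bash
python3 - <<'E'
from h import *
p,_,s=pose();print(p,s["gripper_width"],togo([.5976,-.3072,.06],np.radians(83.5))); held()
E
```

```text
[ 0.59798496 -0.3064836   0.13368346] 0.15623692535260886 (array([ 7.37,  0.02, -0.08]), array([-0.11,  0.02, -0.06]))
(-0.09, -0.055) 18 [ -0.2   8.5  -9.9  12.1 -56.7 -55. ]
(-0.055, -0.046) 656 [ -4.6   0.3 -11.   12.1 -54.9 -46. ]
(-0.044, -0.03) 752 [ -2.6   0.8  -7.2   8.2 -44.  -30. ]
(0.03, 0.044) 1132 [-3.3  0.4 -9.2  8.5 30.  44. ]
(0.046, 0.055) 1483 [ -5.6   0.4 -11.   12.1  46.   54.5]
[ 0.59798496 -0.3064836   0.13368346] 0.15623692535260886
```

Emit:
step_arm(
  moves=[
    [[2.5,0,-0.08,-0.1,0,0],[2.5,0,0,0,0,0],[2,0,0,0,0,0],[0.3,0,0,0,0,0],[0.3,0,0,0,0,0],[0.3,0,0,0,0,0],[0,0,0,0,0,0],[0,0,0,0,0,0]],
  ],
)

```text
clock: 45.1
tool_pos: [0.599, -0.308, 0.0564]
orientation: [0.527, -0.472, 0.527, 0.47]
contact_force: [0.8, -1.4, 1.3]
gripper_width: 0.158
```

Emit:
step_arm(
  moves=[
    [[0.3,0,0,0,0,0],[0.3,0,0,0,0,0],[0.3,0,0,0,0,0],[0.15,0,0,0,0,0],[0.1,0,0,0,0,0],[0,0,0,0,0,0],[0,0,0,0,0,0]],
  ],
)

```text
clock: 45.8
tool_pos: [0.5984, -0.3078, 0.045]
orientation: [0.527, -0.472, 0.527, 0.471]
contact_force: [-2.8, -1.2, 8.2]
gripper_width: 0.152
```

Emit:
step_arm(
  hand=4.2,
  moves=[
    [[0,0,0,0,0,0],[0,0,0,0,0,0],[0,0,0,0,0,0],[0,0,0,0,0,0],[-2,0,0,0,0,0],[-4,0,0,0,0,0],[-4,0,0,0,0,0],[-4,0,0,0,0,0],[-1,0,0,0,0,0],[0,0,0,0,0,0],[0,0,0,0,0,0],[0,0,0,0,0,0]],
  ],
)

```text
clock: 47.0
tool_pos: [0.597, -0.3069, 0.1915]
orientation: [0.527, -0.47, 0.528, 0.472]
contact_force: [0.5, 0.1, -0.4]
gripper_width: 0.492
```

```bash
python3 - <<'E'
from h import *
lane(.5976,-.3072)
print(pose()[0],togo([.48,.0,.3],np.radians(90)))
E
```

```text
x range -53.8 79.0
(-55, -46) 295 top 10.7 y -11.0 11.4 -1.0
(-24, -8) 2859 top 227.1 y -14.0 14.0 -5.5
(-8, 8) 331 top 8.4 y -8.2 7.6 -0.3
(8, 24) 313 top 8.4 y -8.3 7.7 0.6
(46, 55) 264 top 10.5 y -11.4 10.7 -0.3
(60, 90) 131 top 5.2 y -5.1 4.3 0.6
[ 0.59713041 -0.30693424  0.19156446] (array([-10.75,  15.11,  29.21]), array([-6.42,  0.09, -0.19]))
```

Home. I'll back off for an overview, to check for any knock and for further handpieces.

Emit:
step_arm(
  moves=[
    [[-1.2,1.68,3.25,0,0,0],[-1.2,1.68,3.25,0,0,0],[-1.2,1.68,3.25,0,0,0],[-1.2,1.68,3.25,0,0,0],[-1.2,1.68,3.25,0,0,0],[-1.2,1.68,3.25,0,0,0],[-1.2,1.68,3.25,0,0,0],[-1.2,1.68,3.25,0,0,0],[-1.2,1.68,3.21,-6.4,0,0],[0,0,0,0,0,0],[0,0,0,0,0,0],[0,0,0,0,0,0]],
  ],
)

```text
clock: 48.25
tool_pos: [0.4805, -0.0008, 0.3009]
orientation: [0.5, -0.499, 0.501, 0.5]
contact_force: [-0.3, -0.1, -0.3]
gripper_width: 0.49
```

```bash
python3 - <<'E'
from h import *
for x,y in ((.6255,-.0617),(.6115,-.1844),(.5976,-.3072)): lane(x,y)
for n,x,y,lo,hi in (("brick",.6143,.1893,.043,.056),("steel",.6241,.1004,.032,.05)):
    r,q,p=blk(x,y,lo,hi,.06); print(n,r,np.median(q[:,2]))
cv2.imwrite("pics/end.png",np.vstack([p,read_camera("top")[0]])[:,:]); t=read_camera("top")[0]
cv2.imwrite("pics/end.png",cv2.resize(np.vstack([p,t]),None,fx=.75,fy=.75))
E
```

```text
x range -55.4 79.2
(-55, -46) 166 top 10.0 y -11.0 11.8 1.6
(-24, -8) 65 top 8.1 y 0.9 8.4 2.8
(-8, 8) 49 top 7.2 y 3.2 8.6 4.2
(8, 24) 32 top 6.3 y 4.3 8.3 5.3
(46, 55) 41 top 10.1 y 3.4 11.9 4.8
(60, 90) 23 top 4.0 y 0.1 5.1 3.6
x range -55.4 68.5
(-55, -46) 166 top 10.1 y -11.8 11.2 1.1
(-24, -8) 148 top 8.1 y -7.5 8.5 0.2
(-8, 8) 144 top 8.2 y -9.2 8.3 -0.3
(8, 24) 141 top 7.6 y -6.2 8.4 0.4
(46, 55) 105 top 10.4 y -11.3 11.2 -0.6
(60, 90) 40 top 5.0 y -4.1 5.0 0.9
x range -54.9 78.8
(-55, -46) 186 top 10.3 y -11.3 12.0 0.4
(-24, -8) 161 top 8.1 y -6.4 8.5 0.1
(-8, 8) 164 top 8.0 y -6.3 8.2 0.1
(8, 24) 158 top 7.9 y -7.2 8.5 -0.1
(46, 55) 119 top 10.2 y -10.9 11.6 1.2
(60, 90) 70 top 4.9 y -3.7 5.3 0.5
brick ((616.2542724609375, 190.09422302246094), (80.87163543701172, 50.46680450439453), 6.398611545562744) 0.04647140431672753
steel ((624.8231201171875, 102.4488525390625), (51.22285842895508, 48.447269439697266), 6.815828323364258) 0.038324617440405474
```

View pics/end.png

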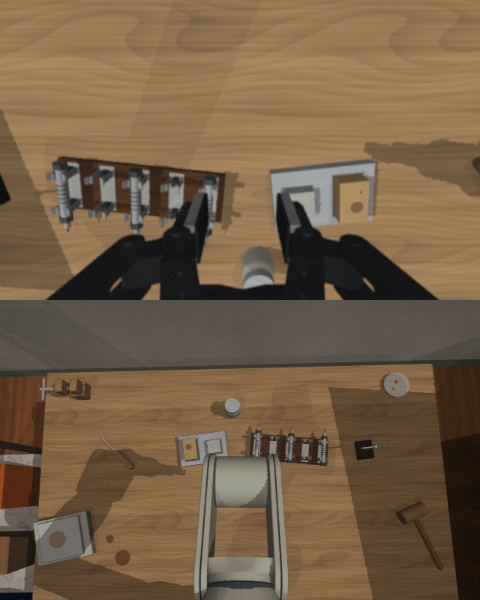

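```bash
python3 -c "
from rig import *
print(job_done())"
```

```text
the job is handed in; nothing more can be done
None
```

I cleared the bench and handed the job in at about 49 s of the 210 s allowed; the hand-in reports no verdict. I saw no knock or grip slip, and the robot was clear of everything at the end.

- **Handpieces:** There were three, now pressed into the two end lanes and the middle lane. Close views right after each release put every axis within about 1 mm of home height. They lay about 1 mm or less off across and along the lane, and parallel to it.
- **Steel block:** It lies flat on its pocket floor, about 0.6 mm off centre and square within 0.01 rad.
- **Firebrick:** It lies flat at the right height and square within 0.01 rad. It measures about 2 mm off the pocket centre, which is inside the 4 mm limit.
- **Left alone:** I never came near the jar, third-hand holder or wooden-handled tool. I checked them only by eye in the last picture, where they stand in place.

**Readings that disagreed:** In the final overview a gripper finger partly hid the nearest handpiece and the steel block. It gave them sideways offsets of up to 5 mm and 2 mm, against 1 mm or less in the close views. I put that down to the hidden edges and trusted the close views.

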